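# Dish out frozen dumplings with the one-dumpling scoop

### The arm

A 6-joint arm with a two-finger parallel gripper is mounted at the origin on the work surface. World frame = base frame: x ahead of the robot, y to its left, z up, the work surface at z = 0. Lengths are in m, angles in rad, forces in N, time in s.
With the tool pointing down it reaches from about 0.375 to 0.975 m from the base axis. Payload 3.8 kg.
Tool frame: the origin (TCP) lies at the very end of the fingers, on their centre line; the grasp point (between the pads) lies 19 mm behind it (bot.pinch_z is the distance from the TCP to the grasp point, in m); x points along the fingers, y is the direction in which the jaws open and shut, and the axes are right-handed (so a half turn about x gives the same grasp; the last joint's range is limited). The gripper opens to 85 mm and grips with 20 to 120 N. Pads are 22 mm wide; open, the fingers measure 114 mm over their backs; the gripper's body (76 mm by 85 mm) begins 54 mm behind the grasp point. The pads swing forward as they close: fully open they stand 13 mm farther back than shut.
Start: joints at [-1.327, 0.264, 1.604, -0, 1.274, -0.037], TCP at [0.187, -0.649, 0.231] pointing down, gripper open.
Joint ranges: [-2.63, 2.63], [-0.94, 2.18], [0.31, 2.57], [-1.31, 4.45], [0, 2.66], [-2.55, 2.55]. Speed limits (rad/s): [2.57, 2.57, 3.14, 3.14, 3.14, 3.14].

### API

Orientations are given as a rotation vector (axis times angle).
In Python, from workcell import monitor, imaging, finish_job, bot gives the robot as it stands.
- The arm moves only by the tool jog_arm, never from a script. Its argument "rows" is a list of rows, each a list of 7 numbers: the shift along the tool's x, y, z in m, then the turn, a rotation vector about the tool's x, y, z in rad, then the opening in per cent of the stroke, from 0 (shut) to 100 (fully open). A call has 1 to 20 rows; each row is the pose to reach, as a shift and turn from the pose measured when the call began, along the tool's axes at that moment; what a row does not reach only later rows make up. A row lasts 1/10 s, in which the tool goes at most 50 mm and 8.59 degrees, less where a joint would pass 70% of its speed; a pose out of reach is approached as far as the arm can. A call with a gripper value outside its range is refused whole. The fingers move at their own pace and stop on an object; "force" is the grip in N (left out, the last holds). Time passes only in rows, so rows that repeat a pose let the fingers close. It gives the time, the measured TCP pose, the force and the opening at its end, in the units of the state.
- monitor.read_state(): the state, without advancing time (a new reading comes with each control period).
- imaging.read_camera(name): name is "scene" or "top"; returns the picture (384x512x3 uint8, blue, green, red); there is no depth.
- imaging.camera_params(name): a dict with "fx", "fy", "cx", "cy" (pixels), "T" (4x4, takes a point from camera to world coordinates). Camera axes: x right, y down, z forward; pixel columns grow to the right and rows downward; lengths in m; the calibration is good to about 2 mm. A picture is of the moment at which its call begins. camera_params takes no time and is no camera call.
- finish_job(): hands the job in, once; it reports no verdict.
The state is a dict: "time": time; "q": joint angles; "joint_vel": joint speeds; "joint_torque": joint torques, N m; "tool_pos": TCP position; "tcp_rot": TCP orientation; "wrist_force": force on the tool from outside, world axes, zero at the start; "torque": the same for the moment, N m; "width": opening from 0.0 (shut) to 1.0 (fully open).
Only numpy, scipy, OpenCV 4.12 (cv2) and the standard library are available. Lean on these libraries where they do the work, as an engineer would, in place of code of your own. Each camera call takes 0.05 s, during which the arm holds its last target. There are 200 camera calls.

### The job

Take the dumpling scoop from its rest and, lifting one dumpling at a time out of the sloping pan, tip one gently from low down into each of the two paper-lined compartments of the meal tray; the third dumpling stays in the pan. The dumplings are unwrapped food, so only the scoop may touch them, never the gripper. Then put the scoop back in its rest as you found it, bowl down with the stem in the notch, let go, and leave the cans, tins, jar and gravy pots where they stand.

Things in the scene. Friction and masses are not known exactly. Their poses are not given: they have to be found in the camera images.
- scoop: stainless dumpling scoop, black grip, 0.18 kg; its pocket holds one dumpling. Origin: under the centre of the bowl floor; x to the lip, y across, z up. Bowl 54 mm wide, sheet 2.5 mm. Starts level in its rest, x along the rest's x. The handle leaves the bowl's back at x -30.5, z 26.5 mm and rises to -x at 55 deg to the bowl's plane (35 deg off vertical when level), 150 mm long
- scoop_pocket (a point): centre of the scoop's inner bowl floor, 2.5 mm above its origin: a flat disc of radius 12 mm, flaring at 39 deg at the sides and back to 12 mm above it at radius 27 mm; a back guard goes on to 30 mm above it at x = -31 mm. A dumpling sits here (centre 30 mm above it) and leaves over the lip when that is tipped more than about 20 deg down
- scoop_lip (a point): middle of the upper edge of the scoop's front lip, at x 34, z 10.5 mm in the scoop's frame (underside 2.5 mm lower). The front flare rises to it at 20 deg, so with the scoop pitched 20 deg lip-down the flare lies flat
- scoop_grip (a point): on the handle's centre line 110 mm along it, middle of the black grip: x -93.6, y 0, z 116.6 mm in the scoop's frame. Grip 82 mm long, 20 mm wide (y), 14 mm thick, flat sides; it ends 40 mm beyond this point. Best held with the fingers pointing down along the handle and closing along the scoop's y. Below it a steel stem 12 mm wide, 6 mm thick, 70 mm long
- rest: fixed stainless scoop rest: open tray 114 x 80 mm, floor 3 mm, rim 16 mm high, and at its -x end, 66 mm behind the origin, an upright plate with a notch 26 mm wide, floor of notch 73 mm and top 89 mm above the counter, in which the stem leans. Origin: on the counter under the bowl's centre; the seated scoop's origin is 3 mm above it, axes parallel
- pan: stainless food pan, inside 144 mm (x) by 246 mm (y), 65 mm deep, fixed on a black stand that tips it 8 deg down to its +x side, where the dumplings gather. Origin: on the counter under its centre, z vertical; the floor's centre is 26 mm above it. Walls 3 mm thick, square to the sloping floor, so the low (+x) wall leans 8 deg outwards
- pan_low (a point): middle of the inner edge where the pan floor meets the low (+x) wall: x 71.3, y 0, z 16.0 mm in the pan's frame; the low wall rises 65 mm from it
- tray: fixed blue meal tray, 196 x 196 mm, 42 mm high, walls and floor 4 mm, two crossed dividers of full height: four compartments 92 mm square, their centres 48 mm from the tray's centre along x and y. Origin: on the counter under its centre
- liner1: white round of paper, 80 mm across, flat on the floor of one of the two empty tray compartments (which two changes); the origin is its centre, 4 mm above the counter, its axes are those of the tray
- liner2: white round of paper, 80 mm across, flat on the floor of one of the two empty tray compartments (which two changes); the origin is its centre, 4 mm above the counter, its axes are those of the tray
- dumpling1: frozen potato dumpling: beige ball with herb flecks, 60 mm across, 90 g (+-20 %), hard, slippery (friction about 0.3), rolls freely. Origin: its centre. Starts on the pan floor touching the low wall, one of three side by side, 3 to 43 mm apart
- dumpling2: frozen potato dumpling: beige ball with herb flecks, 60 mm across, 90 g (+-20 %), hard, slippery (friction about 0.3), rolls freely. Origin: its centre. Starts on the pan floor touching the low wall, one of three side by side, 3 to 43 mm apart
- dumpling3: frozen potato dumpling: beige ball with herb flecks, 60 mm across, 90 g (+-20 %), hard, slippery (friction about 0.3), rolls freely. Origin: its centre. Starts on the pan floor touching the low wall, one of three side by side, 3 to 43 mm apart
- pot1: brown gravy pot with white lid, 68 mm across, 46 mm high, standing in one of the other two compartments; origin under its centre
- pot2: brown gravy pot with white lid, 68 mm across, 46 mm high, standing in one of the other two compartments; origin under its centre
- can1: blue and red food can, 74 mm across, 110 mm high; origin under its centre
- can2: blue and red food can, as can1
- tin: flat yellow and green tin, 84 mm across, 36 mm high; origin under its centre
- tin2: flat yellow and green tin, as tin
- jar: brown jar with yellow label and red lid, 76 mm across, 120 mm high; origin under its centre
Things that resemble listed ones, but are neither listed nor needed, are in the scene too. What is shaped like the rest but turquoise is not meant.

How it is judged:
At the end, for the whole second after the job is handed in: A dumpling rests on the floor of each paper-lined compartment (within 30 mm of the round), the third in the pan; the scoop at rest in its rest within 20 mm in x, 18 mm in y, under 9 mm up, level to 0.2 rad, turned under 0.35 rad; cans, tins, jar, pots within 30 mm of their start (((horizontal distance between dumpling1 and liner1 below 0.03 m and z of dumpling1 in the frame of liner1 below 0.036 m) or (horizontal distance between dumpling2 and liner1 below 0.03 m and z of dumpling2 in the frame of liner1 below 0.036 m) or (horizontal distance between dumpling3 and liner1 below 0.03 m and z of dumpling3 in the frame of liner1 below 0.036 m)) and ((horizontal distance between dumpling1 and liner2 below 0.03 m and z of dumpling1 in the frame of liner2 below 0.036 m) or (horizontal distance between dumpling2 and liner2 below 0.03 m and z of dumpling2 in the frame of liner2 below 0.036 m) or (horizontal distance between dumpling3 and liner2 below 0.03 m and z of dumpling3 in the frame of liner2 below 0.036 m)) and ((x of dumpling1 in the frame of pan between -0.075 and 0.075 m and y of dumpling1 in the frame of pan between -0.105 and 0.105 m and height (world z) of dumpling1 between 0.035 and 0.085 m) or (x of dumpling2 in the frame of pan between -0.075 and 0.075 m and y of dumpling2 in the frame of pan between -0.105 and 0.105 m and height (world z) of dumpling2 between 0.035 and 0.085 m) or (x of dumpling3 in the frame of pan between -0.075 and 0.075 m and y of dumpling3 in the frame of pan between -0.105 and 0.105 m and height (world z) of dumpling3 between 0.035 and 0.085 m)) and linear speed of each of dumpling1, dumpling2, dumpling3, scoop below 0.03 m/s and x of scoop in the frame of rest between -0.02 and 0.02 m and y of scoop in the frame of rest between -0.018 and 0.018 m and z of scoop in the frame of rest below 0.009 m and angle between scoop's own z axis and vertical below 0.2 rad and angle between the x axis of scoop and the x axis of rest, either way round below 0.35 rad and distance of each of can1, can2, tin, tin2, jar, pot1, pot2 from where it was at the start of the episode below 0.03 m); the robot touches nothing.
It fails at once if the gripper or arm touches a dumpling (contact force between any of the fingers, the arm and dumpling1 above 0.3 N or contact force between any of the fingers, the arm and dumpling2 above 0.3 N or contact force between any of the fingers, the arm and dumpling3 above 0.3 N).
It fails at once if a dumpling is dropped from high up or flung (faster than 1.5 m/s) (linear speed of any of dumpling1, dumpling2, dumpling3 above 1.5 m/s).
It fails at once if two dumplings are lifted out of the pan together (both centres over 115 mm high) (height (world z) of each of dumpling1, dumpling2 above 0.115 m or height (world z) of each of dumpling1, dumpling3 above 0.115 m or height (world z) of each of dumpling2, dumpling3 above 0.115 m).
It fails at once if a can, tin, jar or gravy pot is moved by more than 30 mm or tipped over (distance of any of can1, can2, tin, tin2, jar, pot1, pot2 from where it was at the start of the episode above 0.03 m or angle between any of can1, can2, tin, tin2, jar, pot1, pot2's own z axis and vertical above 0.5 rad).
It also fails if it takes over 72 s, if anything falls off the work surface, if the arm or the gripper's body presses on something with over 40 N, if the wrist force passes 120 N, or if a joint passes its speed limit or range.

## Working session

There is one attempt and no reset: what is moved stays moved. The work goes in short steps, Python scripts to look and compute and a tool call to move; the robot and the scene stay as the last step left them, time stands still between calls to the robot, and variables do not carry over. Pictures are saved under pics/ and viewed, about 8 in all and at most 12, crops included, and the job is handed in when it is done.

Besides the shell and the picture viewer there is one more tool, called after ">>>" in YAML: its name, and indented under it one key for each argument. jog_arm: Moves the arm, as the interface text tells. Its arguments: {"type":"object","properties":{"rows":{"type":"array","items":{"type":"array","items":{"type":"number"}}},"force":{"type":"number"}},"required":["rows"]}

```bash
mkdir -p pics; ls
python3 - <<'E'
from workcell import monitor, imaging, bot
import cv2, numpy as np
for n in ("scene","top"):
    im=imaging.read_camera(n); cv2.imwrite(f"pics/{n}0.png",im)
    p=imaging.camera_params(n); print(n,p["fx"],p["fy"],p["cx"],p["cy"]); print(np.round(p["T"],3))
a=cv2.imread("pics/scene0.png");b=cv2.imread("pics/top0.png")
cv2.imwrite("pics/top0b.png",cv2.resize(b,(800,600),interpolation=cv2.INTER_CUBIC))
cv2.imwrite("pics/scene0b.png",cv2.resize(a,(800,600),interpolation=cv2.INTER_CUBIC))
print(monitor.read_state(), bot.pinch_z)
E
```

```text
pics
scene 444.43937631337195 444.43937631337195 250.35139626599982 189.76091129725722
[[-0.888  0.24  -0.392  0.906]
 [ 0.46   0.494 -0.738  0.723]
 [ 0.017 -0.836 -0.549  0.658]
 [ 0.     0.     0.     1.   ]]
top 391.78959700692315 391.78959700692315 257.40613763053943 194.47662393142065
[[-0.029 -0.99   0.14   0.337]
 [-1.     0.027 -0.017 -0.017]
 [ 0.013 -0.14  -0.99   1.199]
 [ 0.     0.     0.     1.   ]]
{'time': 0.1, 'q': array([-1.32687649e+00,  2.64699211e-01,  1.60527608e+00, -7.12069835e-06,
        1.27370893e+00, -3.68956796e-02]), 'joint_vel': array([-4.38181744e-04, -1.48735079e-03, -3.75448232e-03, -6.51783422e-05,
       -8.13555421e-05,  5.06392074e-04]), 'joint_torque': array([-1.84525061e-04, -5.16706681e+01, -3.68590665e+01, -1.04550279e-04,
        6.29885093e-03,  8.57587196e-06]), 'tool_pos': array([ 0.18690286, -0.64789775,  0.23005125]), 'tcp_rot': array([ 2.071601  ,  0.29500642, -2.07206738]), 'wrist_force': array([0.11193933, 0.71079029, 0.84478438]), 'torque': array([-0.0117556 , -0.00290977,  0.00778754]), 'width': 1.0008796893843839} 0.0187
```

View pics/top0b.png

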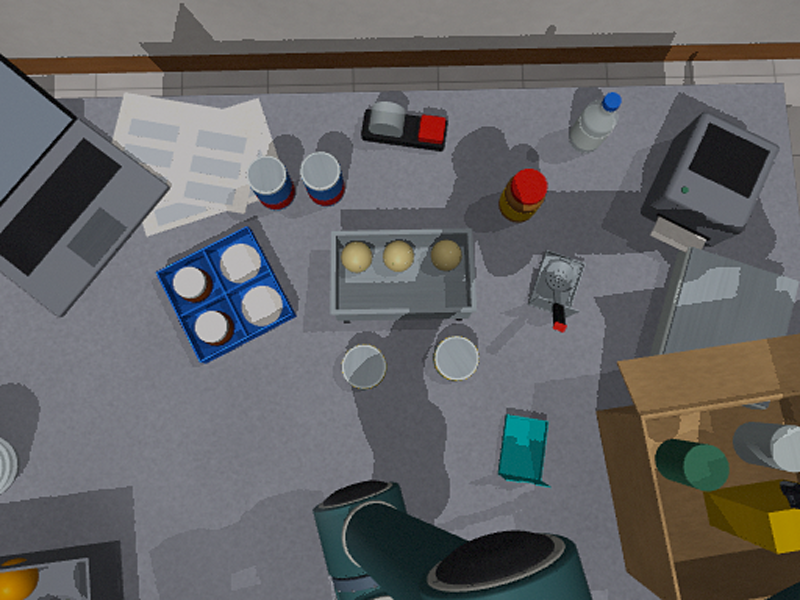

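View pics/scene0b.png

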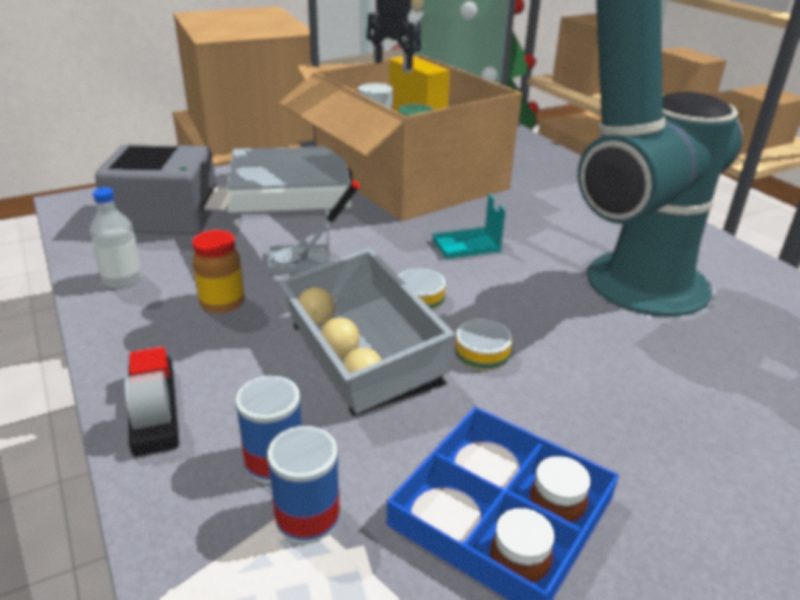

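Top view at 800x600: the dumplings are at (357,256), (398,256) and (446,256) in the pan. The steel scoop and rest are at (558,278), with the grip ending at (560,325). The turquoise lookalike at (524,447) is not meant. The liners are at (240,262) and (262,305), and the pots at (190,285) and (212,328). Next I'll take enlarged crops to confirm and measure.

```bash
cat > h.py <<'E'
import numpy as np, cv2
from scipy.spatial.transform import Rotation as R
from workcell import imaging
P={n:imaging.camera_params(n) for n in("scene","top")}
def ray(n,u,v):
    p=P[n];T=np.array(p["T"]);d=T[:3,:3]@[(u-p["cx"])/p["fx"],(v-p["cy"])/p["fy"],1];return T[:3,3],d
def plane(n,u,v,z):
    o,d=ray(n,u,v);return o+d*(z-o[2])/d[2]
def tri(a,b):
    (o1,d1),(o2,d2)=ray("top",*a),ray("scene",*b)
    s=np.linalg.lstsq(np.c_[d1,-d2],o2-o1,rcond=None)[0];p,q=o1+d1*s[0],o2+d2*s[1];return (p+q)/2,np.linalg.norm(p-q)
def proj(n,X):
    p=P[n];T=np.array(p["T"]);c=T[:3,:3].T@(np.array(X)-T[:3,3]);return np.array([c[0]/c[2]*p["fx"]+p["cx"],c[1]/c[2]*p["fy"]+p["cy"]])
def blobs(m,amin=60):
    n,l,s,c=cv2.connectedComponentsWithStats(m.astype(np.uint8));return [(tuple(np.round(c[i],1)),s[i].tolist()) for i in range(1,n) if s[i,4]>amin]
E
python3 - <<'E'
from h import *
t=cv2.imread("pics/top0.png");s=cv2.imread("pics/scene0.png")
c1=cv2.resize(t[140:215,200:390],(800,316),interpolation=cv2.INTER_CUBIC)
c2=cv2.resize(s[90:220,155:300],(600,538),interpolation=cv2.INTER_CUBIC)[:280]
c2=cv2.resize(s[100:190,155:305],(467,280),interpolation=cv2.INTER_CUBIC)
c3=cv2.resize(t[140:240,95:195],(280,280),interpolation=cv2.INTER_CUBIC)
o=np.zeros((600,800,3),np.uint8);o[:316]=c1;o[318:598,:467]=c2;o[318:598,500:780]=c3;cv2.imwrite("pics/crop.png",o)
H=cv2.cvtColor(t,cv2.COLOR_BGR2HSV);HS=cv2.cvtColor(s,cv2.COLOR_BGR2HSV)
for nm,hh in(("top",H),("scene",HS)):
    h,S,V=hh[...,0].astype(int),hh[...,1],hh[...,2]
    print(nm,"red",blobs(((h<6)|(h>174))&(S>150)&(V>90),8))
    print(nm,"beige",blobs((h>12)&(h<32)&(S>60)&(S<190)&(V>70),100))
h,S,V=[H[...,i].astype(int) for i in range(3)]
m=(h>105)&(h<125)&(S>150)&(V>50); m[:, :100]=0;m[:,195:]=0;m[:145]=0
print("blue",blobs(m,200)); k=cv2.findContours(m.astype(np.uint8),0,2)[0];k=max(k,key=cv2.contourArea)
r=cv2.minAreaRect(k);print(r,cv2.boxPoints(r))
w=(S<60)&(V>170);w[:,:100]=0;w[:,190:]=0;w[:150]=0;w[240:]=0
print("white",blobs(w,100))
E
```

```text
top red [((np.float64(276.0), np.float64(82.3)), [268, 73, 17, 19, 270]), ((np.float64(338.5), np.float64(118.8)), [328, 108, 22, 23, 405]), ((np.float64(207.3), np.float64(128.6)), [200, 126, 15, 5, 36]), ((np.float64(174.7), np.float64(131.4)), [167, 129, 15, 5, 32]), ((np.float64(357.8), np.float64(208.9)), [354, 206, 9, 7, 41])]
top beige [((np.float64(469.7), np.float64(33.0)), [424, 27, 88, 13, 779]), ((np.float64(54.5), np.float64(41.3)), [6, 36, 98, 12, 838]), ((np.float64(227.8), np.float64(163.9)), [218, 155, 20, 20, 299]), ((np.float64(254.5), np.float64(163.5)), [245, 154, 20, 20, 301]), ((np.float64(285.1), np.float64(162.9)), [276, 154, 19, 19, 298]), ((np.float64(442.2), np.float64(284.6)), [382, 214, 130, 170, 11451])]
scene red [((np.float64(331.4), np.float64(2.9)), [330, 0, 4, 7, 27]), ((np.float64(338.6), np.float64(38.2)), [337, 35, 5, 8, 26]), ((np.float64(341.1), np.float64(68.1)), [339, 66, 5, 6, 17]), ((np.float64(227.0), np.float64(117.7)), [225, 115, 5, 6, 22]), ((np.float64(136.3), np.float64(155.4)), [123, 147, 27, 18, 381]), ((np.float64(94.8), np.float6
[... 618 characters left out ...]
3, 161, 33, 40, 539]), ((np.float64(215.4), np.float64(210.6)), [191, 184, 52, 54, 1028]), ((np.float64(308.4), np.float64(226.0)), [291, 217, 37, 16, 134])]
blue [((np.float64(142.0), np.float64(188.3)), [100, 145, 89, 88, 2440])]
((144.1000213623047, 188.20001220703125), (66.63482666015625, 67.97647094726562), 63.43495178222656) [[ 98.80002 173.6    ]
 [159.60004 143.20001]
 [189.40002 202.80002]
 [128.6     233.20001]]
white [((np.float64(153.5), np.float64(166.6)), [142, 156, 25, 24, 400]), ((np.float64(120.4), np.float64(180.0)), [111, 171, 20, 19, 295]), ((np.float64(167.0), np.float64(193.2)), [155, 183, 26, 23, 389]), ((np.float64(134.5), np.float64(208.6)), [125, 199, 20, 20, 308])]
```

View pics/crop.png

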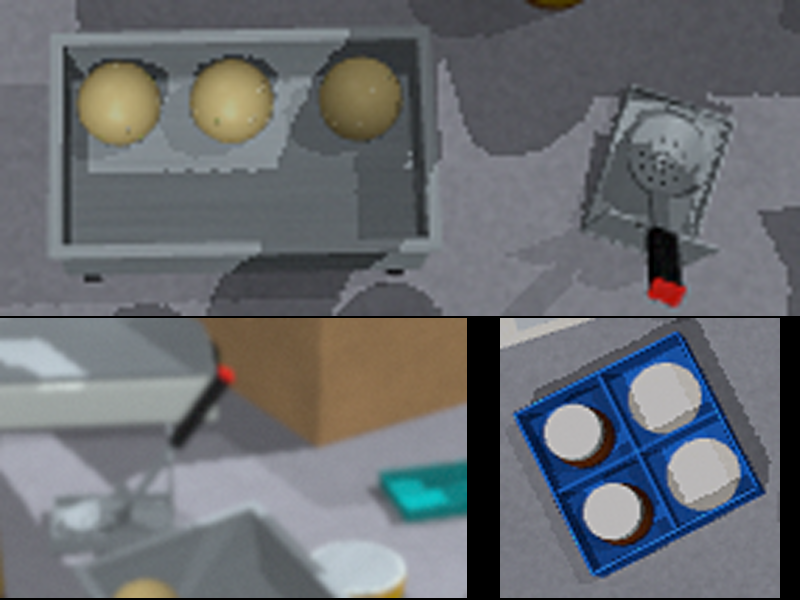

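Crop scale is 4.21 for the upper panel. It confirms the steel scoop: bowl at (663,152), black grip at (663,258), red end at (666,292). The rest's rim front corners are at (630,88) and (735,122), and its heading is about -18°. The two dumplings on the left are about 27 px apart and the right one stands further off. In the tray, the liners are the two right-hand compartments.

Run:
```python
from h import *
np.set_printoptions(precision=4,suppress=True)
t=cv2.imread("pics/top0.png");s=cv2.imread("pics/scene0.png")
g=lambda im,x0,y0,x1,y1:[(tuple(np.array(c)+[x0,y0]),st) for c,st in blobs((im[y0:y1,x0:x1].max(2)<45),15)]
gt=g(t,345,190,370,212); gs=g(s,200,110,235,150); print(gt,gs)
red=tri((357.8,208.9),(227,117.7));print("red",red)
if gt and gs: print("grip",tri(gt[0][0],gs[0][0]))
A=lambda x,y:(200+x/4.21,140+y/4.21)
for c in((630,88),(735,122),(582,228)): print("rim",plane("top",*A(*c),.016))
print("bowlrim",plane("top",*A(665,152),.016))
for u in((227.8,163.9),(254.5,163.5),(285.1,162.9)):print("dump",plane("top",*u,.050))
# tray top corners z=.042
m=[plane("top",*u,.042) for u in((98.8,173.6),(159.6,143.2),(189.4,202.8),(128.6,233.2))]
print("tray",np.array(m),np.mean(m,0))
B=lambda x,y:(95+(x-500)/2.8,140+(y-318)/2.8)
c=[plane("top",*B(*u),.042) for u in((515,410),(682,333),(765,490),(600,577))];print("trayman",np.array(c),np.mean(c,0))
for u in((153.5,166.6),(167,193.2)):print("liner",plane("top",*u,.004))
for u in((120.4,180),(134.5,208.6)):print("pot",plane("top",*u,.046))
# pan outer rim corners crop
for u,z in(((50,33),.08),((432,27),.08),((440,245),.100),((48,255),.100)):print("pan",plane("top",*A(*u),z))
```

```text
[((np.float64(357.1), np.float64(200.3)), [9, 4, 8, 14, 88])] [((np.float64(218.3), np.float64(129.9)), [11, 10, 16, 21, 74])]
red (array([ 0.4378, -0.3035,  0.1535]), np.float64(0.0009596461584635892))
grip (array([ 0.4634, -0.3114,  0.1191]), np.float64(0.00510958443281336))
rim [ 0.6013 -0.3258  0.016 ]
rim [ 0.5738 -0.4014  0.016 ]
rim [ 0.4984 -0.2844  0.016 ]
bowlrim [ 0.5528 -0.3485  0.016 ]
dump [0.594  0.0492 0.05  ]
dump [ 0.5932 -0.0307  0.05  ]
dump [ 0.5926 -0.1225  0.05  ]
tray [[0.5763 0.4353 0.042 ]
 [0.6652 0.2548 0.042 ]
 [0.481  0.1656 0.042 ]
 [0.3962 0.3436 0.042 ]] [0.5297 0.2998 0.042 ]
trayman [[0.5785 0.4307 0.042 ]
 [0.6585 0.2535 0.042 ]
 [0.4851 0.1648 0.042 ]
 [0.3981 0.3375 0.042 ]] [0.53   0.2966 0.042 ]
liner [0.6018 0.2821 0.004 ]
liner [0.5173 0.2401 0.004 ]
pot [0.5544 0.3693 0.046 ]
pot [0.4677 0.3263 0.046 ]
pan [0.6366 0.0931 0.08  ]
pan [ 0.6341 -0.1732  0.08  ]
pan [ 0.478 -0.169  0.1  ]
pan [0.4784 0.0944 0.1   ]
```

```bash
cat > m.py <<'E'
import json
from h import *
from workcell import monitor
np.set_printoptions(precision=4,suppress=True)
XT=np.array([np.sin(np.radians(35)),0,-np.cos(np.radians(35))])
SG=1  # sign of tool y vs scoop y
def G():  # tool pose in scoop frame
    y=np.array([0,SG,0]);M=np.c_[XT,y,np.cross(XT,y)];T=np.eye(4);T[:3,:3]=M;T[:3,3]=np.array([-.0936,0,.1166])+.0187*XT;return T
def scoop(pos,yaw,pitch):
    T=np.eye(4);T[:3,:3]=R.from_euler("ZY",[yaw,pitch],degrees=True).as_matrix();T[:3,3]=pos;return T
def cur():
    s=monitor.read_state();T=np.eye(4);T[:3,:3]=R.from_rotvec(s["tcp_rot"]).as_matrix();T[:3,3]=s["tool_pos"];return T
def rows(Ts,Gm,T0=None):
    """Ts: scoop poses -> tool-frame rows"""
    T0=cur() if T0 is None else T0; i=np.linalg.inv(T0);o=[]
    for T in Ts:
        D=i@T@Gm;o.append([*np.round(D[:3,3],4),*np.round(R.from_matrix(D[:3,:3]).as_rotvec(),3)])
    return o
def interp(key,n):
    """key: list of (pos,yaw,pitch); n: steps per segment"""
    o=[]
    for a,b,k in zip(key,key[1:],n):
        for j in range(1,k+1):
            f=j/k;o.append(scoop(np.array(a[0])*(1-f)+np.array(b[0])*f,a[1]*(1-f)+b[1]*f,a[2]*(1-f)+b[2]*f))
    return o
def show(r,g):
    for x in r: print("["+",".join(f"{v:.4g}" for v in x)+f",{g}],")
E
python3 - <<'E'
from m import *
T=cur();print(T)
grip=np.array([.460,-.311,.120]);
for sg in(1,-1):
    import m; m.SG=sg; g=G()
    S=scoop([0,0,0],-19.5,0); off=S[:3,:3]@np.array([-.0936,0,.1166]); S[:3,3]=grip-off; print("origin",S[:3,3])
    Tg=S@g; U=S.copy(); U[:3,3]-=.11*Tg[:3,0]; W=S.copy(); W[:3,3]-=.10*Tg[:3,0]; W[2,3]+=.15
    print(sg); show(rows([W,U,S],g),100)
    print(Tg)
E
```

```text
[[-0.0005  0.2771 -0.9608  0.1869]
 [ 0.002  -0.9608 -0.2771 -0.6479]
 [-1.     -0.0021 -0.0001  0.2301]
 [ 0.      0.      0.      1.    ]]
origin [ 0.5482 -0.3422  0.0034]
1
[-0.1059,-0.2754,-0.3179,-2.421,-0.248,0.764,100],
[0.0359,-0.2784,-0.3132,-2.421,-0.248,0.764,100],
[0.1259,-0.2415,-0.3645,-2.421,-0.248,0.764,100],
[[ 0.5407  0.3338  0.7722  0.4701]
 [-0.1915  0.9426 -0.2734 -0.3146]
 [-0.8192  0.      0.5736  0.1047]
 [ 0.      0.      0.      1.    ]]
origin [ 0.5482 -0.3422  0.0034]
-1
[-0.1059,-0.2754,-0.3179,0.601,0.591,0.192,100],
[0.0359,-0.2784,-0.3132,0.601,0.591,0.192,100],
[0.1259,-0.2415,-0.3645,0.601,0.591,0.192,100],
[[ 0.5407 -0.3338 -0.7722  0.4701]
 [-0.1915 -0.9426  0.2734 -0.3146]
 [-0.8192  0.     -0.5736  0.1047]
 [ 0.      0.      0.      1.    ]]
```

```bash
sed -i 's/^SG=1 .*/SG=-1/' m.py
```

>>> jog_arm:
  rows:
    - [-0.05, 0, 0, 0, 0, 0, 100]
    - [-0.1, 0, 0, 0, 0, 0, 100]
    - [-0.15, 0, 0, 0, 0, 0, 100]
    - [-0.16, -0.03, -0.04, 0, 0, 0, 100]
    - [-0.16, -0.06, -0.08, 0.1, 0.1, 0.03, 100]
    - [-0.16, -0.09, -0.11, 0.2, 0.2, 0.06, 100]
    - [-0.16, -0.12, -0.14, 0.3, 0.3, 0.1, 100]
    - [-0.15, -0.15, -0.17, 0.4, 0.4, 0.13, 100]
    - [-0.15, -0.18, -0.21, 0.5, 0.5, 0.16, 100]
    - [-0.14, -0.21, -0.25, 0.6, 0.59, 0.19, 100]
    - [-0.13, -0.24, -0.28, 0.6, 0.59, 0.19, 100]
    - [-0.11, -0.275, -0.318, 0.6, 0.59, 0.19, 100]
    - [-0.106, -0.275, -0.318, 0.6, 0.59, 0.19, 100]
    - [-0.06, -0.276, -0.316, 0.6, 0.59, 0.19, 100]
    - [-0.01, -0.278, -0.314, 0.6, 0.59, 0.19, 100]
    - [0.036, -0.278, -0.313, 0.6, 0.59, 0.19, 100]
    - [0.036, -0.278, -0.313, 0.6, 0.59, 0.19, 100]
    - [0.036, -0.278, -0.313, 0.6, 0.59, 0.19, 100]

```text
time: 1.9
tool_pos: [0.4102, -0.2943, 0.1943]
tcp_rot: [-2.614, 0.448, 1.366]
wrist_force: [1.1, -0.7, 0.8]
width: 1.003
```

Run:
```python
from m import *
import m
a=imaging.read_camera("scene");b=imaging.read_camera("top")
cv2.imwrite("pics/s1.png",a);cv2.imwrite("pics/t1.png",b)
o=np.zeros((480,800,3),np.uint8)
o[:,:400]=cv2.resize(a[60:180,160:260],(400,480),interpolation=cv2.INTER_CUBIC)
o[:,400:]=cv2.resize(b[130:250,310:410],(400,480),interpolation=cv2.INTER_CUBIC);cv2.imwrite("pics/c1.png",o)
T=cur();print(T, monitor.read_state()["q"])
for d in(0,.11,.0913): p=T[:3,3]+d*T[:3,0];print(d,p,proj("scene",p),proj("top",p))
grip=np.array([.460,-.311,.120]);S=scoop([0,0,0],-19.5,0);S[:3,3]=grip-S[:3,:3]@[-.0936,0,.1166]
show(rows([S],G()),100)
```

```text
[[ 0.5426 -0.3337 -0.7708  0.4121]
 [-0.1938 -0.9427  0.2717 -0.2964]
 [-0.8173  0.002  -0.5762  0.1988]
 [ 0.      0.      0.      1.    ]] [-0.8757 -0.3849  2.3975  0.5071  0.6466  0.701 ]
0 [ 0.4121 -0.2964  0.1988] [236.3739 101.4056] [360.3348 217.2699]
0.11 [ 0.4718 -0.3178  0.1089] [213.8035 132.6542] [357.7696 198.5324]
0.0913 [ 0.4616 -0.3141  0.1242] [217.5329 127.4909] [358.1731 201.4799]
[0.1119,-0.0024,0.0046,0.001,-0.003,-0.002,100],
```

View pics/c1.png

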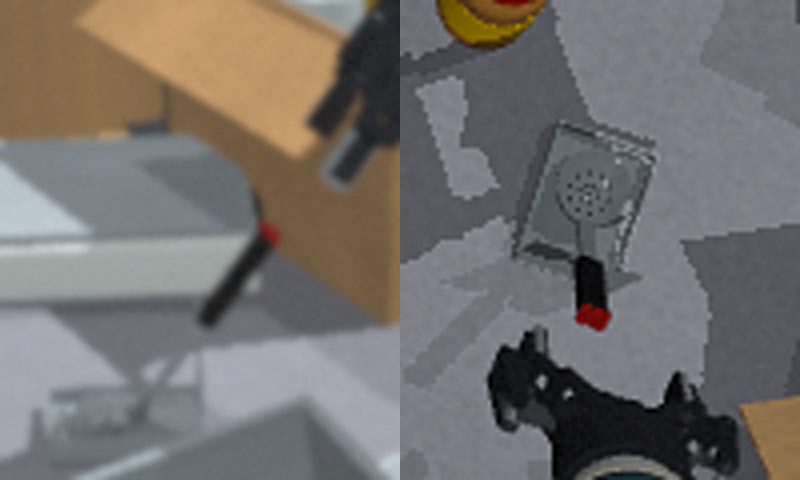

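The crop shows the gripper clear above the scoop: pierced bowl at (588,190), grip end at (592,318). The handle lies between the open fingers. I'll close in on grip point (.462,-.312,.120).

Run:
```python
from m import *
print(plane("top",357,177,.006))
grip=np.array([.462,-.3124,.1196]);S=scoop([0,0,0],-20.5,0);S[:3,3]=grip-S[:3,:3]@[-.0936,0,.1166];print(S[:3,3])
show(rows([S],G()),100)
```

```text
[ 0.5519 -0.3481  0.006 ]
[ 0.5497 -0.3452  0.003 ]
[0.1136,-0.0016,0.0029,0.015,-0.003,0.008,100],
```

>>> jog_arm:
  rows:
    - [0.03, 0, 0.001, 0.005, 0, 0.003, 100]
    - [0.06, -0.001, 0.002, 0.01, -0.003, 0.005, 100]
    - [0.09, -0.002, 0.003, 0.015, -0.003, 0.008, 100]
    - [0.113, -0.002, 0.003, 0.015, -0.003, 0.008, 100]
    - [0.114, -0.002, 0.003, 0.015, -0.003, 0.008, 100]
    - [0.114, -0.002, 0.003, 0.015, -0.003, 0.008, 100]
    - [0.114, -0.002, 0.003, 0.015, -0.003, 0.008, 15]
    - [0.114, -0.002, 0.003, 0.015, -0.003, 0.008, 15]
    - [0.114, -0.002, 0.003, 0.015, -0.003, 0.008, 15]
    - [0.114, -0.002, 0.003, 0.015, -0.003, 0.008, 15]
    - [0.114, -0.002, 0.003, 0.015, -0.003, 0.008, 10]
    - [0.114, -0.002, 0.003, 0.015, -0.003, 0.008, 5]
    - [0.114, -0.002, 0.003, 0.015, -0.003, 0.008, 0]
    - [0.114, -0.002, 0.003, 0.015, -0.003, 0.008, 0]
    - [0.114, -0.002, 0.003, 0.015, -0.003, 0.008, 0]
    - [0.114, -0.002, 0.003, 0.015, -0.003, 0.008, 0]
  force: 110

```text
time: 3.6
tool_pos: [0.4725, -0.3163, 0.1048]
tcp_rot: [-2.609, 0.472, 1.356]
wrist_force: [-5.2, 0.6, 6.1]
width: 0.219
```

```bash
cat >> m.py <<'E'
import os
if os.path.exists("home.npy"):
    TH=np.load("home.npy"); yh=np.degrees(np.arctan2(TH[0,0:1],0))[0]*0+np.degrees(np.arctan2(TH[0,1],-TH[1,1]))
    yh=np.degrees(np.arctan2(-TH[:3,1][0]*-1,-TH[:3,1][1]))
    grip=TH[:3,3]-.0187*TH[:3,0]
    SH=scoop([0,0,0],yh,0); o=grip-SH[:3,:3]@[-.0936,0,.1166]; SH[:3,3]=[o[0],o[1],.003]; GM=np.linalg.inv(SH)@TH
def sc(): return cur()@np.linalg.inv(GM)
def rep():
    S=sc();e=R.from_matrix(S[:3,:3]).as_euler("ZYX",degrees=True);print("scoop",S[:3,3],"yaw,pitch,roll",e,"q",monitor.read_state()["q"],"F",monitor.read_state()["wrist_force"],monitor.read_state()["time"])
def plan(keys,n,g=0):
    S=sc();e=R.from_matrix(S[:3,:3]).as_euler("ZYX",degrees=True)
    show(rows(interp([(S[:3,3],e[0],e[1])]+keys,n),GM),g)
E
python3 - <<'E'
import sys
from m import *
np.save("home.npy",cur())
E
python3 - <<'E'
from m import *
print(yh,SH,TH); rep()
plan([((.550,-.342,.05),yh,0),((.549,-.342,.14),yh,0),((.5185,-.1225,.17),-.5,28),((.5185,-.1225,.17),-.5,28),((.5185,-.1225,.05),-.5,28)],[2,3,8,1,4])
E
```

```text
-20.47550973443531 [[ 0.9368  0.3498  0.      0.5501]
 [-0.3498  0.9368 -0.     -0.3453]
 [-0.      0.      1.      0.003 ]
 [ 0.      0.      0.      1.    ]] [[ 0.5383 -0.3498 -0.7667  0.4725]
 [-0.2016 -0.9368  0.2859 -0.3163]
 [-0.8183  0.0007 -0.5748  0.1048]
 [ 0.      0.      0.      1.    ]]
scoop [ 0.5501 -0.3453  0.003 ] yaw,pitch,roll [-20.4755   0.      -0.    ] q [-0.7781 -0.0993  2.3845  0.7068  0.3691  0.5469] F [-5.2018  0.5512  6.1327] 3.6
[-0.0196,-0.0015,-0.013,-0,0,-0,0],
[-0.0392,-0.003,-0.026,0,0,-0,0],
[-0.0639,-0.0029,-0.043,0,0,0,0],
[-0.0887,-0.0027,-0.0599,0,0,-0,0],
[-0.1134,-0.0026,-0.0769,0,0,-0,0],
[-0.1243,-0.0236,-0.0764,-0.036,-0.061,-0.024,0],
[-0.1347,-0.0453,-0.0759,-0.074,-0.122,-0.046,0],
[-0.1445,-0.0675,-0.0755,-0.114,-0.183,-0.065,0],
[-0.1539,-0.0904,-0.0751,-0.154,-0.244,-0.082,0],
[-0.1627,-0.114,-0.0746,-0.196,-0.304,-0.097,0],
[-0.1711,-0.1382,-0.0739,-0.239,-0.364,-0.11,0],
[-0.1791,-0.1632,-0.073,-0.284,-0.424,-0.119,0],
[-0.1868,-0.1889,-0.0718,-0.329,-0.483,-0.127,0],
[-0.1868,-0.1889,-0.0718,-0.329,-0.483,-0.127,0],
[-0.1622,-0.1889,-0.0546,-0.329,-0.483,-0.127,0],
[-0.1377,-0.1889,-0.0373,-0.329,-0.483,-0.127,0],
[-0.1131,-0.1889,-0.0201,-0.329,-0.483,-0.127,0],
[-0.0886,-0.1889,-0.0029,-0.329,-0.483,-0.127,0],
```

>>> jog_arm:
  rows:
    - [-0.02, -0.001, -0.013, 0, 0, 0, 0]
    - [-0.039, -0.001, -0.026, 0, 0, 0, 0]
    - [-0.064, -0.001, -0.043, 0, 0, 0, 0]
    - [-0.089, -0.002, -0.06, 0, 0, 0, 0]
    - [-0.113, -0.003, -0.077, 0, 0, 0, 0]
    - [-0.124, -0.024, -0.076, -0.036, -0.061, -0.024, 0]
    - [-0.135, -0.045, -0.076, -0.074, -0.122, -0.046, 0]
    - [-0.145, -0.068, -0.075, -0.114, -0.183, -0.065, 0]
    - [-0.154, -0.09, -0.075, -0.154, -0.244, -0.082, 0]
    - [-0.163, -0.114, -0.075, -0.196, -0.304, -0.097, 0]
    - [-0.171, -0.138, -0.074, -0.239, -0.364, -0.11, 0]
    - [-0.179, -0.163, -0.073, -0.284, -0.424, -0.119, 0]
    - [-0.187, -0.189, -0.072, -0.329, -0.483, -0.127, 0]
    - [-0.187, -0.189, -0.072, -0.329, -0.483, -0.127, 0]
    - [-0.187, -0.189, -0.072, -0.329, -0.483, -0.127, 0]
    - [-0.187, -0.189, -0.072, -0.329, -0.483, -0.127, 0]

```text
time: 5.2
tool_pos: [0.4923, -0.1225, 0.2979]
tcp_rot: [-2.349, 0.011, 2.078]
wrist_force: [0.2, -0.4, -2.6]
width: 0.215
```

Run:
```python
from m import *
a=imaging.read_camera("scene");b=imaging.read_camera("top")
cv2.imwrite("pics/s2.png",a);cv2.imwrite("pics/t2.png",b)
S=sc();rep()
o=np.zeros((500,800,3),np.uint8)
for n,im in(("scene",a),("top",b)):
    for p in([0,0,0],[.034,0,.0105],[-.03,0,.0265],[-.1165,0,.1494],[.012,0,.0025]):
        u=proj(n,S[:3,:3]@p+S[:3,3]);print(n,p,u)
o[:,:400]=cv2.resize(a[70:220,165:285],(400,500),interpolation=cv2.INTER_CUBIC)
o[:,400:]=cv2.resize(b[120:270,210:330],(400,500),interpolation=cv2.INTER_CUBIC);cv2.imwrite("pics/c2.png",o)
plan([((.5185,-.1225,.05),-.5,28),((.5185,-.1225,.039),-.5,28)],[6,2])
```

```text
scoop [ 0.5176 -0.1231  0.1695] yaw,pitch,roll [-0.5756 28.0291  0.0016] q [-0.319  -0.1761  1.9445  0.0388  1.2558  1.2517] F [-0.6286  0.192  -1.5911] 5.3
scene [0, 0, 0] [228.181  146.0467]
scene [0.034, 0, 0.0105] [214.5398 151.5662]
scene [-0.03, 0, 0.0265] [233.5246 130.4655]
scene [-0.1165, 0, 0.1494] [241.0859  65.8317]
scene [0.012, 0, 0.0025] [223.6244 148.3374]
top [0, 0, 0] [290.1265 180.5576]
top [0.034, 0, 0.0105] [289.4934 168.2394]
top [-0.03, 0, 0.0265] [291.6842 183.3773]
top [-0.1165, 0, 0.1494] [298.7207 180.2939]
top [0.012, 0, 0.0025] [289.8703 176.4608]
[0.0198,-0.0001,0.0023,-0,0,-0,0],
[0.0396,-0.0002,0.0046,-0,0,-0,0],
[0.0594,-0.0003,0.0069,-0.001,0,-0,0],
[0.0791,-0.0004,0.0092,-0.001,0,-0,0],
[0.0989,-0.0005,0.0115,-0.001,0,-0,0],
[0.1187,-0.0006,0.0138,-0.001,0.001,-0,0],
[0.1242,-0.0006,0.0145,-0.001,0.001,-0,0],
[0.1296,-0.0006,0.0152,-0.001,0.001,-0,0],
```

View pics/c2.png

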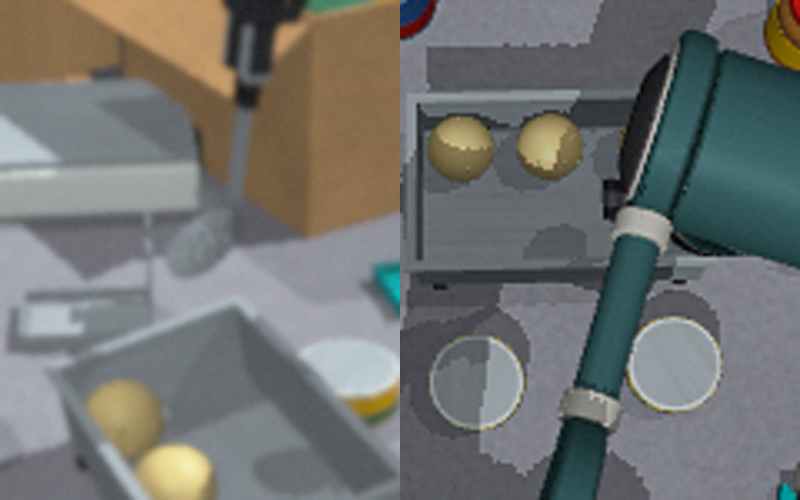

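The picture shows the scoop held lip-down over the pan. Its lip is at crop (180,275) against a predicted (165,272), so the grasp model holds. Lowering behind the right-hand dumpling.

>>> jog_arm:
  rows:
    - [0.02, 0, 0.002, 0, 0, 0, 0]
    - [0.04, 0, 0.005, 0, 0, 0, 0]
    - [0.06, 0, 0.007, 0, 0, 0, 0]
    - [0.08, 0, 0.009, 0, 0, 0, 0]
    - [0.099, 0, 0.012, 0, 0, 0, 0]
    - [0.119, 0, 0.014, 0, 0, 0, 0]
    - [0.128, 0, 0.015, 0, 0, 0, 0]
    - [0.132, 0, 0.016, 0, 0, 0, 0]
    - [0.132, 0, 0.016, 0, 0, 0, 0]
    - [0.132, 0, 0.016, 0, 0, 0, 0]

```text
time: 6.3
tool_pos: [0.4933, -0.1233, 0.1664]
tcp_rot: [-2.351, 0.013, 2.075]
wrist_force: [0.8, 0.4, -2.1]
width: 0.216
```

```bash
python3 -c "
from m import *
rep()"
```

```text
scoop [ 0.5188 -0.1237  0.0377] yaw,pitch,roll [-0.6106 27.9278 -0.0336] q [-0.3193 -0.0822  2.1091  0.044   0.9956  1.2398] F [ 0.7716  0.3989 -2.0875] 6.3
```

>>> jog_arm:
  rows:
    - [0.002, 0, 0, 0, 0, 0, 0]
    - [0.002, 0, 0, 0, 0, 0, 0]
    - [0.002, 0, 0, 0, 0, 0, 0]

```text
time: 6.6
tool_pos: [0.4939, -0.1234, 0.165]
tcp_rot: [-2.352, 0.013, 2.074]
wrist_force: [-1.0, 0.9, -1.8]
width: 0.219
```

```bash
python3 -c "
from m import *
rep()"
```

```text
scoop [ 0.5195 -0.1237  0.0363] yaw,pitch,roll [-0.6133 27.8796 -0.0493] q [-0.319  -0.0801  2.1101  0.0441  0.9917  1.2398] F [-0.9846  0.9002 -1.7696] 6.6
```

>>> jog_arm:
  rows:
    - [0.002, 0, 0, 0, 0, 0, 0]
    - [0.002, 0, 0, 0, 0, 0, 0]
    - [0.002, 0, 0, 0, 0, 0, 0]

```text
time: 6.9
tool_pos: [0.4941, -0.1234, 0.1629]
tcp_rot: [-2.352, 0.013, 2.074]
wrist_force: [-0.4, -0.3, -2.0]
width: 0.215
```

>>> jog_arm:
  rows:
    - [0.0015, 0, 0, 0, 0, 0, 0]
    - [0.0015, 0, 0, 0, 0, 0, 0]
    - [0.0015, 0, 0, 0, 0, 0, 0]

```text
time: 7.2
tool_pos: [0.4944, -0.1234, 0.1614]
tcp_rot: [-2.353, 0.013, 2.074]
wrist_force: [0.6, -0.4, -1.3]
width: 0.216
```

```bash
python3 -c "
from m import *
rep()"
```

```text
scoop [ 0.52   -0.1237  0.0327] yaw,pitch,roll [-0.6087 27.8774 -0.0495] q [-0.3186 -0.0755  2.1129  0.0443  0.9843  1.2397] F [ 0.5709 -0.4348 -1.2828] 7.2
```

>>> jog_arm:
  rows:
    - [0.0015, 0, 0, 0, 0, 0, 0]
    - [0.0015, 0, 0, 0, 0, 0, 0]
    - [0.0015, 0, 0, 0, 0, 0, 0]

```text
time: 7.5
tool_pos: [0.4952, -0.1236, 0.1612]
tcp_rot: [-2.354, 0.014, 2.072]
wrist_force: [-1.2, 0.4, 5.7]
width: 0.222
```

>>> jog_arm:
  rows:
    - [0.0015, 0, 0, 0, 0, 0, 0]
    - [0.0015, 0, 0, 0, 0, 0, 0]
    - [0.0015, 0, 0, 0, 0, 0, 0]

```text
time: 7.8
tool_pos: [0.4961, -0.1237, 0.1609]
tcp_rot: [-2.356, 0.014, 2.07]
wrist_force: [-2.8, 0.6, 6.4]
width: 0.215
```

```bash
python3 -c "
from m import *
rep()"
```

```text
scoop [ 0.5221 -0.1242  0.0323] yaw,pitch,roll [-0.6327 27.6966 -0.0956] q [-0.3184 -0.0736  2.1124  0.0447  0.9796  1.2396] F [-2.7772  0.5616  6.445 ] 7.8
```

```bash
python3 -c "
from m import *
plan([((.522,-.1227,.033),-.5,28),((.578,-.1227,.0252),-.5,28)],[1,8])"
```

```text
[-0.0008,-0.0012,-0.0006,-0.001,-0.005,-0.002,0],
[0.0011,-0.0013,-0.0075,-0.001,-0.005,-0.002,0],
[0.003,-0.0014,-0.0143,-0.001,-0.005,-0.002,0],
[0.0048,-0.0014,-0.0211,-0.001,-0.005,-0.002,0],
[0.0067,-0.0015,-0.0279,-0.001,-0.005,-0.002,0],
[0.0086,-0.0016,-0.0347,-0.001,-0.005,-0.002,0],
[0.0104,-0.0017,-0.0415,-0.001,-0.005,-0.002,0],
[0.0123,-0.0017,-0.0484,-0.001,-0.005,-0.002,0],
[0.0142,-0.0018,-0.0552,-0.001,-0.005,-0.002,0],
```

>>> jog_arm:
  rows:
    - [-0.001, -0.001, 0, 0, -0.005, 0, 0]
    - [0.001, -0.001, -0.0075, 0, -0.005, 0, 0]
    - [0.003, -0.001, -0.014, 0, -0.005, 0, 0]
    - [0.005, -0.001, -0.021, 0, -0.005, 0, 0]
    - [0.0067, -0.0015, -0.028, 0, -0.005, 0, 0]
    - [0.0086, -0.0015, -0.035, 0, -0.005, 0, 0]
    - [0.0104, -0.0015, -0.0415, 0, -0.005, 0, 0]
    - [0.0123, -0.0015, -0.048, 0, -0.005, 0, 0]
    - [0.014, -0.0015, -0.055, 0, -0.005, 0, 0]
    - [0.014, -0.0015, -0.055, 0, -0.005, 0, 0]
    - [0.014, -0.0015, -0.055, 0, -0.005, 0, 0]

```text
time: 8.9
tool_pos: [0.5516, -0.1227, 0.154]
tcp_rot: [-2.348, 0.013, 2.08]
wrist_force: [-6.2, 0.5, 5.4]
width: 0.217
```

Run:
```python
from m import *
rep();S=sc();print("lip",S[:3,:3]@[.034,0,.0105]+S[:3,3])
a=imaging.read_camera("scene");cv2.imwrite("pics/s3.png",a)
o=cv2.resize(a[90:270,150:300],(500,600),interpolation=cv2.INTER_CUBIC);cv2.imwrite("pics/c3.png",o)
```

```text
scoop [ 0.5766 -0.1231  0.0252] yaw,pitch,roll [-0.6035 28.166  -0.0863] q [-0.2818  0.0442  2.0095  0.037   0.9714  1.2792] F [-6.2194  0.5164  5.4258] 8.9
lip [ 0.6115 -0.1235  0.0184]
```

View pics/c3.png

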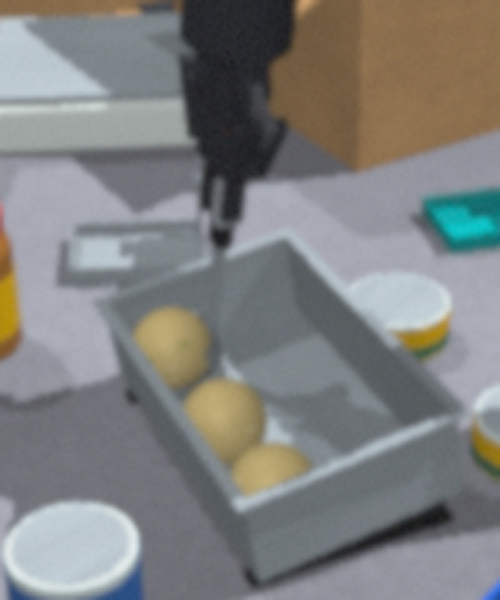

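The picture shows the right-hand dumpling at (172,348), up against the low wall with the scoop under it. The other two dumplings are undisturbed. Next I seat it by pitching up along the wall, then lift.

```bash
cat >> m.py <<'E'
def byl(x,y,z,yaw,p): # scoop key from lip (upper edge) position
    S=scoop([0,0,0],yaw,p);return (np.array([x,y,z])-S[:3,:3]@[.034,0,.0105],yaw,p)
E
python3 -c "
from m import *
y=-.123
plan([byl(.6155,y,.0175,-.5,28),byl(.6155,y,.026,-.5,18),byl(.616,y,.040,-.5,6),byl(.615,y,.058,-.5,-6),byl(.609,y,.085,-.5,-6),byl(.600,y,.165,-.5,-6)],[1,3,3,3,2,5])"
```

```text
[0.0015,-0.0003,-0.0035,-0.001,0.003,-0.001,0],
[0.0015,-0.0003,0.0042,-0.001,0.061,-0.001,0],
[0.0019,-0.0003,0.0119,-0.001,0.119,-0.001,0],
[0.0028,-0.0003,0.0194,-0.001,0.177,-0.001,0],
[0.0032,-0.0003,0.0276,-0.001,0.247,-0.001,0],
[0.0042,-0.0003,0.0355,-0.001,0.317,-0.001,0],
[0.0058,-0.0003,0.0432,-0.001,0.387,-0.002,0],
[0.0066,-0.0003,0.0505,-0,0.457,-0.002,0],
[0.0079,-0.0003,0.0574,-0,0.526,-0.002,0],
[0.0098,-0.0003,0.0639,-0,0.596,-0.001,0],
[-0.004,-0.0002,0.0653,-0,0.596,-0.001,0],
[-0.0177,-0.0002,0.0666,-0,0.596,-0.001,0],
[-0.0338,-0.0001,0.0665,-0,0.596,-0.001,0],
[-0.0499,-0.0001,0.0664,-0,0.596,-0.001,0],
[-0.066,-0,0.0662,-0,0.596,-0.001,0],
[-0.0821,0,0.0661,-0,0.596,-0.001,0],
[-0.0982,0.0001,0.0659,-0,0.596,-0.001,0],
```

>>> jog_arm:
  rows:
    - [0.0015, 0, -0.0035, 0, 0.003, 0, 0]
    - [0.0015, 0, 0.004, 0, 0.06, 0, 0]
    - [0.002, 0, 0.012, 0, 0.12, 0, 0]
    - [0.003, 0, 0.0195, 0, 0.177, 0, 0]
    - [0.003, 0, 0.0275, 0, 0.247, 0, 0]
    - [0.004, 0, 0.0355, 0, 0.317, 0, 0]
    - [0.006, 0, 0.043, 0, 0.387, 0, 0]
    - [0.0065, 0, 0.0505, 0, 0.457, 0, 0]
    - [0.008, 0, 0.0575, 0, 0.526, 0, 0]
    - [0.01, 0, 0.064, 0, 0.596, 0, 0]
    - [-0.004, 0, 0.065, 0, 0.596, 0, 0]
    - [-0.018, 0, 0.0665, 0, 0.596, 0, 0]
    - [-0.034, 0, 0.0665, 0, 0.596, 0, 0]
    - [-0.05, 0, 0.0665, 0, 0.596, 0, 0]
    - [-0.066, 0, 0.066, 0, 0.596, 0, 0]
    - [-0.082, 0, 0.066, 0, 0.596, 0, 0]
    - [-0.098, 0, 0.066, 0, 0.596, 0, 0]
    - [-0.098, 0, 0.066, 0, 0.596, 0, 0]

```text
time: 10.75
tool_pos: [0.4754, -0.1227, 0.2459]
tcp_rot: [-2.862, 0.017, 1.296]
wrist_force: [0.9, 0.4, -1.6]
width: 0.217
```

Run:
```python
from m import *
rep()
a=imaging.read_camera("scene");b=imaging.read_camera("top");cv2.imwrite("pics/s4.png",a)
o=np.zeros((480,800,3),np.uint8)
o[:,:400]=cv2.resize(a[90:270,150:300],(400,480),interpolation=cv2.INTER_CUBIC)
o[:,400:]=cv2.resize(b[100:250,210:335],(400,480),interpolation=cv2.INTER_CUBIC);cv2.imwrite("pics/c4.png",o)
```

```text
scoop [ 0.5687 -0.124   0.1537] yaw,pitch,roll [-0.5482 -6.2037 -0.2195] q [-0.5427 -0.5404  2.4391  0.5618  0.6733  0.6941] F [ 0.9041  0.4158 -1.5958] 10.75
```

View pics/c4.png

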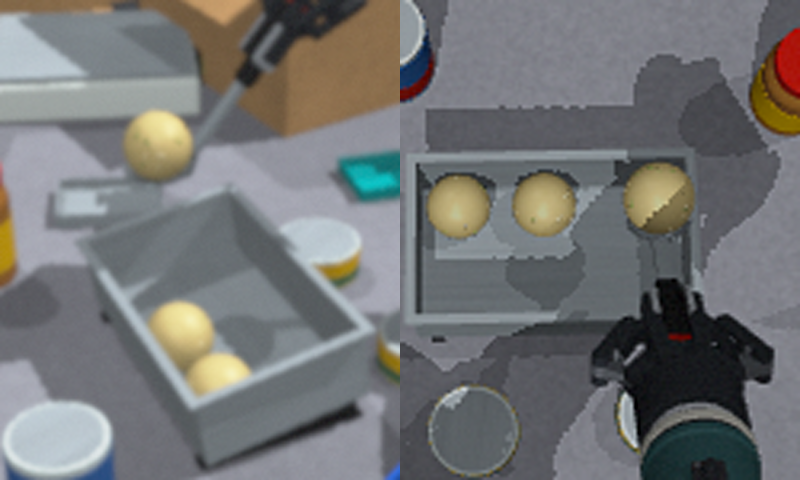

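The picture shows exactly one dumpling lifted, seated in the bowl, with two left in the pan. Now the tray centre, cross-checked from the second camera.

Run:
```python
from m import *
a=cv2.imread("pics/s4.png");H=cv2.cvtColor(a,cv2.COLOR_BGR2HSV)
m=(H[...,1]<60)&(H[...,2]>150);m[:270]=0;m[:,:250]=0;m[:,400:]=0
for c,s in blobs(m,150):
    print(c,s,plane("scene",*c,.004),plane("scene",*c,.046))
```

```text
(np.float64(264.0), np.float64(285.1)) [250, 270, 43, 46, 1018] [0.5751 0.1676 0.004 ] [0.5964 0.2032 0.046 ]
(np.float64(382.3), np.float64(327.9)) [342, 270, 58, 114, 2921] [0.4328 0.3585 0.004 ] [0.4632 0.3819 0.046 ]
(np.float64(312.5), np.float64(295.3)) [292, 283, 40, 28, 740] [0.5026 0.2345 0.004 ] [0.5285 0.2659 0.046 ]
(np.float64(360.1), np.float64(306.2)) [343, 292, 35, 30, 803] [0.436  0.2991 0.004 ] [0.4662 0.3263 0.046 ]
(np.float64(286.4), np.float64(327.1)) [264, 312, 43, 34, 963] [0.5893 0.2782 0.004 ] [0.6096 0.3067 0.046 ]
(np.float64(335.8), np.float64(341.8)) [318, 325, 37, 35, 1009] [0.5277 0.345  0.004 ] [0.552  0.3693 0.046 ]
(np.float64(265.4), np.float64(373.4)) [250, 354, 47, 30, 725] [0.6695 0.3437 0.004 ] [0.6847 0.368  0.046 ]
```

```bash
cat >> m.py <<'E'
YT=26.4; UX=np.array([np.cos(np.radians(YT)),np.sin(np.radians(YT)),0]); LA=np.array([.5970,.2795,0]); LB=np.array([.5110,.2368,0])
def at(C,s,z,p): return (C+s*UX+[0,0,z],YT,p)
def smooth(key,n):
    S=sc();e=R.from_matrix(S[:3,:3]).as_euler("ZYX",degrees=True);o=[]
    for j in range(1,n+1):
        f=.5-.5*np.cos(np.pi*j/n);o.append(scoop(S[:3,3]*(1-f)+np.array(key[0])*f,e[0]*(1-f)+key[1]*f,e[1]*(1-f)+key[2]*f))
    show(np.round(rows(o,GM),3),0)
E
python3 -c "
from m import *
smooth(at(LA,-.005,.15,-6),20)"
```

```text
[0,-0.002,-0,-0.001,0,-0.003,0],
[0,-0.009,-0,-0.008,0,-0.009,0],
[0.001,-0.019,-0.001,-0.018,0,-0.018,0],
[0.001,-0.034,-0.002,-0.033,0,-0.031,0],
[0.002,-0.052,-0.003,-0.051,0,-0.046,0],
[0.003,-0.073,-0.004,-0.072,0,-0.065,0],
[0.004,-0.097,-0.005,-0.096,0,-0.085,0],
[0.006,-0.123,-0.007,-0.122,0,-0.108,0],
[0.007,-0.15,-0.008,-0.149,0.001,-0.131,0],
[0.009,-0.178,-0.01,-0.176,0.001,-0.155,0],
[0.01,-0.206,-0.012,-0.204,0.001,-0.18,0],
[0.012,-0.234,-0.014,-0.231,0.001,-0.203,0],
[0.014,-0.26,-0.016,-0.257,0.001,-0.226,0],
[0.015,-0.284,-0.018,-0.28,0.001,-0.246,0],
[0.017,-0.305,-0.02,-0.302,0.001,-0.265,0],
[0.018,-0.324,-0.021,-0.32,0.001,-0.28,0],
[0.019,-0.338,-0.023,-0.334,0.001,-0.293,0],
[0.02,-0.349,-0.024,-0.345,0.001,-0.302,0],
[0.02,-0.356,-0.024,-0.351,0.001,-0.308,0],
[0.02,-0.358,-0.024,-0.353,0.001,-0.31,0],
```

>>> jog_arm:
  rows:
    - [0, -0.002, 0, -0.001, 0, -0.003, 0]
    - [0, -0.009, 0, -0.008, 0, -0.009, 0]
    - [0.001, -0.019, -0.001, -0.018, 0, -0.018, 0]
    - [0.001, -0.034, -0.002, -0.033, 0, -0.031, 0]
    - [0.002, -0.052, -0.003, -0.051, 0, -0.046, 0]
    - [0.003, -0.073, -0.004, -0.072, 0, -0.065, 0]
    - [0.004, -0.097, -0.005, -0.096, 0, -0.085, 0]
    - [0.006, -0.123, -0.007, -0.122, 0, -0.108, 0]
    - [0.007, -0.15, -0.008, -0.149, 0, -0.131, 0]
    - [0.009, -0.178, -0.01, -0.176, 0, -0.155, 0]
    - [0.01, -0.206, -0.012, -0.204, 0, -0.18, 0]
    - [0.012, -0.234, -0.014, -0.231, 0, -0.203, 0]
    - [0.014, -0.26, -0.016, -0.257, 0, -0.226, 0]
    - [0.015, -0.284, -0.018, -0.28, 0, -0.246, 0]
    - [0.017, -0.305, -0.02, -0.302, 0, -0.265, 0]
    - [0.018, -0.324, -0.021, -0.32, 0, -0.28, 0]
    - [0.019, -0.338, -0.023, -0.334, 0, -0.293, 0]
    - [0.02, -0.349, -0.024, -0.345, 0, -0.302, 0]
    - [0.02, -0.356, -0.024, -0.351, 0, -0.308, 0]
    - [0.02, -0.358, -0.024, -0.353, 0, -0.31, 0]

```text
time: 12.85
tool_pos: [0.5085, 0.2364, 0.2424]
tcp_rot: [2.627, 0.617, -1.197]
wrist_force: [1.1, -0.7, -3.2]
width: 0.217
```

Run:
```python
from m import *
rep();S=sc();p=S[:3,:3]@[0,0,.0325]+S[:3,3];print("ball expected top",proj("top",p),"target",LA)
b=imaging.read_camera("top");cv2.imwrite("pics/t5.png",b);H=cv2.cvtColor(b,cv2.COLOR_BGR2HSV).astype(int)
print(blobs((H[...,0]>12)&(H[...,0]<32)&(H[...,1]>60)&(H[...,1]<190)&(H[...,2]>70),100))
smooth(at(LA,-.005,.055,-6),7)
```

```text
scoop [0.5916 0.2778 0.1496] yaw,pitch,roll [26.4268 -5.9009  0.0523] q [ 0.3423 -0.377   2.3502  0.1758  0.4627  1.3233] F [ 1.101  -0.6924 -3.198 ] 12.85
ball expected top [138.8429 157.2492] target [0.597  0.2795 0.    ]
[((np.float64(470.0), np.float64(32.8)), [425, 27, 87, 13, 788]), ((np.float64(54.7), np.float64(41.3)), [6, 36, 98, 12, 858]), ((np.float64(139.0), np.float64(157.4)), [128, 147, 23, 22, 399]), ((np.float64(227.8), np.float64(164.0)), [218, 155, 20, 20, 303]), ((np.float64(254.4), np.float64(163.4)), [245, 154, 20, 20, 305]), ((np.float64(441.5), np.float64(285.6)), [382, 213, 130, 171, 11720])]
[0.004,-0,0.003,-0,0,0.001,0],
[0.014,0,0.012,-0,0,0.001,0],
[0.028,0,0.024,-0,0.001,0.001,0],
[0.044,0,0.038,-0,0.001,0.001,0],
[0.058,0,0.05,-0,0.001,0.001,0],
[0.068,0,0.059,-0,0.002,0.001,0],
[0.072,0.001,0.062,-0,0.002,0.001,0],
```

>>> jog_arm:
  rows:
    - [0.004, 0, 0.003, 0, 0, 0, 0]
    - [0.014, 0, 0.012, 0, 0, 0, 0]
    - [0.028, 0, 0.024, 0, 0, 0, 0]
    - [0.044, 0, 0.038, 0, 0, 0, 0]
    - [0.058, 0, 0.05, 0, 0, 0, 0]
    - [0.068, 0, 0.059, 0, 0, 0, 0]
    - [0.072, 0, 0.062, 0, 0.002, 0, 0]
    - [0.072, 0, 0.062, 0, 0.002, 0, 0]

```text
time: 13.7
tool_pos: [0.5082, 0.2357, 0.146]
tcp_rot: [2.628, 0.616, -1.198]
wrist_force: [0.0, 0.5, -3.5]
width: 0.214
```

Run:
```python
from m import *
rep()
plan([at(LA,-.005,.022,0),at(LA,-.021,.0185,25),at(LA,-.030,.0295,45),at(LA,-.033,.040,62)],[3,5,6,5])
```

```text
scoop [0.5914 0.277  0.0532] yaw,pitch,roll [26.351  -5.893   0.0754] q [ 0.341  -0.2378  2.4524  0.3523  0.229   1.1374] F [ 0.0418  0.5342 -3.5281] 13.7
[0.0079,-0,0.0021,-0.001,-0.034,0.001,0],
[0.0159,0.0001,0.0041,-0.001,-0.069,0.001,0],
[0.024,0.0002,0.0061,-0.001,-0.103,0.001,0],
[0.0233,0.0002,-0.0024,-0.001,-0.19,0.001,0],
[0.0236,0.0002,-0.0108,-0.001,-0.277,0.001,0],
[0.0249,0.0002,-0.019,-0.001,-0.365,0.001,0],
[0.0271,0.0002,-0.027,-0.002,-0.452,0.001,0],
[0.0303,0.0002,-0.0345,-0.002,-0.539,0.001,0],
[0.0315,0.0002,-0.0413,-0.002,-0.597,0.001,0],
[0.0332,0.0002,-0.0479,-0.002,-0.656,0.001,0],
[0.0352,0.0002,-0.0542,-0.002,-0.714,0.001,0],
[0.0376,0.0002,-0.0602,-0.002,-0.772,0.001,0],
[0.0403,0.0002,-0.066,-0.002,-0.83,0.001,0],
[0.0434,0.0001,-0.0714,-0.002,-0.888,0.001,0],
[0.0472,0.0001,-0.0775,-0.002,-0.948,0.001,0],
[0.0514,0.0001,-0.0832,-0.002,-1.007,0.001,0],
[0.0558,0.0001,-0.0886,-0.002,-1.066,0.001,0],
[0.0605,0.0001,-0.0935,-0.002,-1.126,0.001,0],
[0.0654,0.0001,-0.0981,-0.002,-1.185,0.001,0],
```

>>> jog_arm:
  rows:
    - [0.008, 0, 0.002, 0, -0.034, 0, 0]
    - [0.016, 0, 0.004, 0, -0.069, 0, 0]
    - [0.024, 0, 0.006, 0, -0.103, 0, 0]
    - [0.0235, 0, -0.0025, 0, -0.19, 0, 0]
    - [0.0235, 0, -0.011, 0, -0.277, 0, 0]
    - [0.025, 0, -0.019, 0, -0.365, 0, 0]
    - [0.027, 0, -0.027, -0.002, -0.452, 0, 0]
    - [0.03, 0, -0.0345, -0.002, -0.539, 0, 0]
    - [0.0315, 0, -0.041, -0.002, -0.597, 0, 0]
    - [0.033, 0, -0.048, -0.002, -0.656, 0, 0]
    - [0.035, 0, -0.054, -0.002, -0.714, 0, 0]
    - [0.0375, 0, -0.06, -0.002, -0.772, 0, 0]
    - [0.04, 0, -0.066, -0.002, -0.83, 0, 0]
    - [0.0435, 0, -0.0715, -0.002, -0.888, 0, 0]
    - [0.047, 0, -0.0775, -0.002, -0.948, 0, 0]
    - [0.0515, 0, -0.083, -0.002, -1.007, 0, 0]
    - [0.056, 0, -0.0885, -0.002, -1.066, 0, 0]
    - [0.0605, 0, -0.0935, -0.002, -1.126, 0, 0]
    - [0.0655, 0, -0.098, -0.002, -1.185, 0, 0]
    - [0.0655, 0, -0.098, -0.002, -1.185, 0, 0]

```text
time: 15.7
tool_pos: [0.6156, 0.2884, 0.1592]
tcp_rot: [1.431, 0.336, -2.324]
wrist_force: [0.3, 0.3, -2.3]
width: 0.218
```

Run:
```python
from m import *
rep()
a=imaging.read_camera("scene");cv2.imwrite("pics/s6.png",a)
cv2.imwrite("pics/c6.png",cv2.resize(a[190:384,220:420],(600,582),interpolation=cv2.INTER_CUBIC))
plan([at(LA,-.05,.06,62),at(LA,-.08,.15,45)],[2,5])
```

```text
scoop [0.5702 0.2659 0.0382] yaw,pitch,roll [26.4026 61.8608  0.0086] q [ 0.4127  0.636   1.2822 -0.0222  1.6902  1.5249] F [ 0.339   0.3085 -2.2895] 15.7
[-0.0051,-0.0002,0.0132,-0,-0.002,0,0],
[-0.0102,-0.0003,0.0263,0,-0.003,0,0],
[-0.0228,-0.0003,0.0475,0,0.056,0,0],
[-0.035,-0.0003,0.0687,0,0.115,0,0],
[-0.0467,-0.0003,0.0897,0,0.175,0,0],
[-0.058,-0.0003,0.1107,0,0.234,0,0],
[-0.0688,-0.0003,0.1315,0,0.293,0,0],
```

View pics/c6.png

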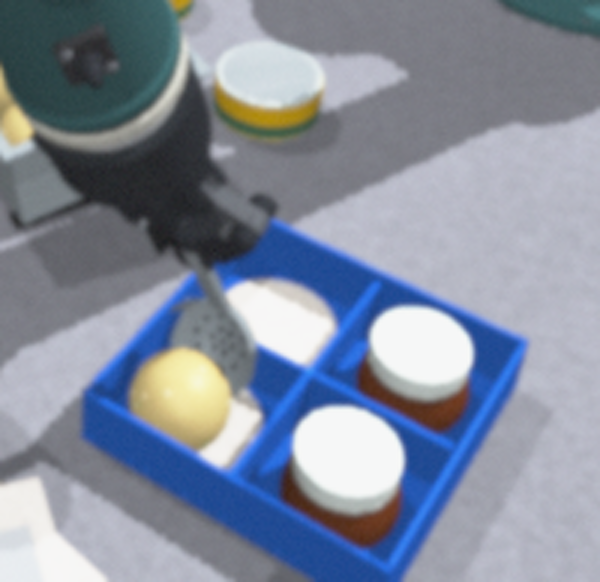

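The first dumpling is in the far liner compartment (crop (182,400)) and the pots are untouched. Backing out, then going for the left-hand dumpling (y≈0.049).

>>> jog_arm:
  rows:
    - [-0.005, 0, 0.013, 0, 0, 0, 0]
    - [-0.01, 0, 0.026, 0, 0, 0, 0]
    - [-0.023, 0, 0.0475, 0, 0.056, 0, 0]
    - [-0.035, 0, 0.069, 0, 0.115, 0, 0]
    - [-0.047, 0, 0.09, 0, 0.175, 0, 0]
    - [-0.058, 0, 0.111, 0, 0.234, 0, 0]
    - [-0.069, 0, 0.1315, 0, 0.293, 0, 0]

```text
time: 16.45
tool_pos: [0.5359, 0.2488, 0.2843]
tcp_rot: [1.781, 0.418, -2.107]
wrist_force: [-0.1, -0.3, -0.7]
width: 0.218
```

Run:
```python
from m import *
rep()
b=imaging.read_camera("top");cv2.imwrite("pics/t7.png",b);H=cv2.cvtColor(b,cv2.COLOR_BGR2HSV).astype(int)
for c,s in blobs((H[...,0]>12)&(H[...,0]<32)&(H[...,1]>60)&(H[...,1]<190)&(H[...,2]>70),60): print(c,s,plane("top",*c,.05),plane("top",*c,.034)-LA)
smooth(((.5190,.0492,.17),-.5,28),11)
plan([((.5190,.0492,.17),-.5,28)]*2+[((.5190,.0492,.045),-.5,28),((.521,.0492,.035),-.5,28)],[1,1,5,2])
```

```text
scoop [0.5246 0.2432 0.1537] yaw,pitch,roll [26.3922 44.66   -0.0087] q [ 0.3989  0.1896  1.6057 -0.0109  1.5129  1.5101] F [-0.1068 -0.3484 -0.728 ] 16.45
(np.float64(469.6), np.float64(32.8)) [424, 27, 88, 13, 801] [ 0.9982 -0.7238  0.05  ] [ 0.4104 -1.0131  0.034 ]
(np.float64(54.5), np.float64(41.3)) [6, 36, 98, 12, 875] [0.9979 0.5808 0.05  ] [0.4101 0.3097 0.034 ]
(np.float64(333.8), np.float64(130.7)) [324, 123, 25, 13, 83] [ 0.6887 -0.2744  0.05  ] [ 0.0965 -0.5575  0.034 ]
(np.float64(151.9), np.float64(161.9)) [144, 152, 16, 19, 211] [0.6061 0.2754 0.05  ] [0.0128 0.     0.034 ]
(np.float64(227.8), np.float64(164.0)) [218, 155, 20, 20, 303] [0.5937 0.0492 0.05  ] [ 0.0003 -0.2294  0.034 ]
(np.float64(254.4), np.float64(163.4)) [245, 154, 20, 20, 306] [ 0.5935 -0.0304  0.05  ] [ 0.0001 -0.3101  0.034 ]
(np.float64(441.4), np.float64(285.6)) [382, 213, 130, 171, 11751] [ 0.2196 -0.5594  0.05  ] [-0.379  -0.8465  0.034 ]
(np.float64(496.9), np.float64(381.1)) [478, 378, 34, 6, 73] [-0.0454 -0.6905  0.05  ] [-0.6478 -0.9794  0.034 ]
[0,0.004,0.003,0.01,0.006,-0.002,0],
[0,0.014,0.01,0.037,0.023,-0.006,0],
[0.001,0.03,0.022,0.081,0.049,-0.012,0],
[0.002,0.05,0.038,0.137,0.083,-0.017,0],
[0.004,0.073,0.055,0.201,0.122,-0.021,0],
[0.005,0.095,0.073,0.268,0.162,-0.022,0],
[0.007,0.116,0.09,0.332,0.2,-0.021,0],
[0.009,0.134,0.105,0.389,0.233,-0.017,0],
[0.01,0.148,0.116,0.433,0.258,-0.014,0],
[0.011,0.157,0.123,0.462,0.274,-0.01,0],
[0.011,0.16,0.125,0.471,0.28,-0.009,0],
[0.0111,0.1598,0.1251,0.471,0.28,-0.009,0],
[0.0111,0.1598,0.1251,0.471,0.28,-0.009,0],
[0.0358,0.1598,0.1211,0.471,0.28,-0.009,0],
[0.0604,0.1597,0.1171,0.471,0.28,-0.009,0],
[0.0851,0.1597,0.1131,0.471,0.28,-0.009,0],
[0.1098,0.1597,0.109,0.471,0.28,-0.009,0],
[0.1344,0.1597,0.105,0.471,0.28,-0.009,0],
[0.1392,0.1601,0.1033,0.471,0.28,-0.009,0],
[0.144,0.1605,0.1016,0.471,0.28,-0.009,0],
```

>>> jog_arm:
  rows:
    - [0, 0.014, 0.01, 0.037, 0.023, -0.006, 0]
    - [0.001, 0.03, 0.022, 0.081, 0.049, -0.012, 0]
    - [0.002, 0.05, 0.038, 0.137, 0.083, -0.017, 0]
    - [0.004, 0.073, 0.055, 0.201, 0.122, -0.021, 0]
    - [0.005, 0.095, 0.073, 0.268, 0.162, -0.022, 0]
    - [0.007, 0.116, 0.09, 0.332, 0.2, -0.021, 0]
    - [0.009, 0.134, 0.105, 0.389, 0.233, -0.017, 0]
    - [0.01, 0.148, 0.116, 0.433, 0.258, -0.014, 0]
    - [0.011, 0.157, 0.123, 0.462, 0.274, -0.01, 0]
    - [0.011, 0.16, 0.125, 0.471, 0.28, -0.009, 0]
    - [0.011, 0.16, 0.125, 0.471, 0.28, -0.009, 0]
    - [0.011, 0.16, 0.125, 0.471, 0.28, -0.009, 0]
    - [0.036, 0.16, 0.121, 0.471, 0.28, -0.009, 0]
    - [0.06, 0.16, 0.117, 0.471, 0.28, -0.009, 0]
    - [0.085, 0.16, 0.113, 0.471, 0.28, -0.009, 0]
    - [0.11, 0.16, 0.109, 0.471, 0.28, -0.009, 0]
    - [0.134, 0.16, 0.105, 0.471, 0.28, -0.009, 0]
    - [0.139, 0.16, 0.103, 0.471, 0.28, -0.009, 0]
    - [0.144, 0.16, 0.1015, 0.471, 0.28, -0.009, 0]
    - [0.144, 0.16, 0.1015, 0.471, 0.28, -0.009, 0]

```text
time: 18.5
tool_pos: [0.4962, 0.0504, 0.1641]
tcp_rot: [-2.352, 0.01, 2.076]
wrist_force: [0.5, 0.0, -1.2]
width: 0.218
```

Run:
```python
from m import *
rep()
plan([((.521,.0492,.0315),-.5,28)],[2])
```

```text
scoop [0.5216 0.0502 0.0353] yaw,pitch,roll [-0.4545 27.9598 -0.009 ] q [ 0.0573 -0.1013  2.131  -0.0105  0.9878  1.6409] F [ 0.4613  0.0457 -1.1989] 18.5
[0.0019,0.0005,0.0005,0,-0,-0,0],
[0.0037,0.001,0.001,0.001,-0.001,-0,0],
```

>>> jog_arm:
  rows:
    - [0.002, 0.0005, 0.0005, 0, 0, 0, 0]
    - [0.004, 0.001, 0.0005, 0, 0, 0, 0]
    - [0.004, 0.001, 0.0005, 0, 0, 0, 0]
    - [0.004, 0.001, 0.0005, 0, 0, 0, 0]

```text
time: 18.9
tool_pos: [0.4976, 0.0495, 0.1621]
tcp_rot: [-2.355, 0.009, 2.072]
wrist_force: [-2.2, -0.5, 6.2]
width: 0.213
```

Run:
```python
from m import *
rep()
plan([((.522,.0492,.0327),-.5,28),((.5805,.0492,.0247),-.5,28)],[1,8])
```

```text
scoop [0.5235 0.0494 0.0334] yaw,pitch,roll [-0.4491 27.7588  0.0256] q [ 0.0551 -0.0989  2.1331 -0.0099  0.9798  1.6386] F [-2.2032 -0.5345  6.1715] 18.9
[0.0005,0.0001,0.0011,0.001,-0.004,0,0],
[0.0024,0.0001,-0.0061,0.001,-0.004,0,0],
[0.0044,0,-0.0132,0.001,-0.004,0,0],
[0.0063,-0.0001,-0.0203,0.001,-0.004,0,0],
[0.0082,-0.0001,-0.0274,0.001,-0.004,0,0],
[0.0101,-0.0002,-0.0346,0.001,-0.004,0,0],
[0.0121,-0.0002,-0.0417,0.001,-0.004,0,0],
[0.014,-0.0003,-0.0488,0.001,-0.004,0,0],
[0.0159,-0.0003,-0.0559,0.001,-0.004,0,0],
```

>>> jog_arm:
  rows:
    - [0, 0, 0.001, 0, -0.004, 0, 0]
    - [0.002, 0, -0.006, 0, -0.004, 0, 0]
    - [0.004, 0, -0.013, 0, -0.004, 0, 0]
    - [0.006, 0, -0.02, 0, -0.004, 0, 0]
    - [0.0078, 0, -0.0275, 0, -0.004, 0, 0]
    - [0.0098, 0, -0.0345, 0, -0.004, 0, 0]
    - [0.0117, 0, -0.0415, 0, -0.004, 0, 0]
    - [0.0136, 0, -0.049, 0, -0.004, 0, 0]
    - [0.0155, 0, -0.056, 0, -0.004, 0, 0]
    - [0.0155, 0, -0.056, 0, -0.004, 0, 0]

```text
time: 19.9
tool_pos: [0.555, 0.0489, 0.1548]
tcp_rot: [-2.349, 0.01, 2.08]
wrist_force: [-7.6, -0.9, 13.4]
width: 0.218
```

Run:
```python
from m import *
rep();S=sc();print("lip",S[:3,:3]@[.034,0,.0105]+S[:3,3])
y=.0492
plan([byl(.6155,y,.018,-.5,28),byl(.6155,y,.0265,-.5,18),byl(.616,y,.040,-.5,6),byl(.615,y,.058,-.5,-6),byl(.609,y,.085,-.5,-6),byl(.600,y,.165,-.5,-6)],[1,3,3,3,2,5])
```

```text
scoop [0.5801 0.0486 0.026 ] yaw,pitch,roll [-0.4718 28.1352 -0.0052] q [ 0.0477  0.0266  2.0261 -0.009   0.9677  1.631 ] F [-7.5869 -0.8792 13.42  ] 19.9
lip [0.615  0.0484 0.0192]
[0.0014,-0.0009,-0,0.001,0.002,-0,0],
[0.0013,-0.0009,0.0077,0.001,0.061,0,0],
[0.0018,-0.0009,0.0153,0.001,0.119,0,0],
[0.0026,-0.0009,0.0229,0.001,0.177,0,0],
[0.0032,-0.0009,0.0311,0.001,0.247,0,0],
[0.0044,-0.0009,0.039,0.001,0.317,0,0],
[0.0062,-0.0009,0.0468,0.001,0.386,0,0],
[0.007,-0.0009,0.054,0.001,0.456,0,0],
[0.0083,-0.0009,0.0609,0.001,0.526,0,0],
[0.0101,-0.0009,0.0675,0.001,0.596,0,0],
[-0.0036,-0.0009,0.0688,0.001,0.596,0,0],
[-0.0174,-0.0009,0.0702,0.001,0.596,0,0],
[-0.0335,-0.0008,0.07,0.001,0.596,0,0],
[-0.0496,-0.0008,0.0699,0.001,0.596,0,0],
[-0.0657,-0.0008,0.0697,0.001,0.596,0,0],
[-0.0818,-0.0008,0.0696,0.001,0.596,0,0],
[-0.0979,-0.0007,0.0694,0.001,0.596,0,0],
```

>>> jog_arm:
  rows:
    - [0, -0.001, 0, 0, 0.002, 0, 0]
    - [0.0005, -0.001, 0.0075, 0, 0.06, 0, 0]
    - [0.001, -0.001, 0.0155, 0, 0.12, 0, 0]
    - [0.002, -0.001, 0.023, 0, 0.177, 0, 0]
    - [0.003, -0.001, 0.031, 0, 0.247, 0, 0]
    - [0.004, -0.001, 0.039, 0, 0.317, 0, 0]
    - [0.006, -0.001, 0.047, 0, 0.387, 0, 0]
    - [0.007, -0.001, 0.054, 0, 0.457, 0, 0]
    - [0.008, -0.001, 0.061, 0, 0.526, 0, 0]
    - [0.01, -0.001, 0.0675, 0, 0.596, 0, 0]
    - [-0.004, -0.001, 0.069, 0, 0.596, 0, 0]
    - [-0.0175, -0.001, 0.07, 0, 0.596, 0, 0]
    - [-0.0335, -0.001, 0.07, 0, 0.596, 0, 0]
    - [-0.05, -0.001, 0.07, 0, 0.596, 0, 0]
    - [-0.066, -0.001, 0.07, 0, 0.596, 0, 0]
    - [-0.082, -0.001, 0.0695, 0, 0.596, 0, 0]
    - [-0.098, -0.001, 0.0695, 0, 0.596, 0, 0]
    - [-0.098, -0.001, 0.0695, 0, 0.596, 0, 0]

```text
time: 21.7
tool_pos: [0.475, 0.0507, 0.2453]
tcp_rot: [-2.859, 0.011, 1.295]
wrist_force: [0.7, 1.2, -1.5]
width: 0.217
```

Run:
```python
from m import *
rep();S=sc();p=S[:3,:3]@[0,0,.0325]+S[:3,3];print("ball expected top",proj("top",p))
b=imaging.read_camera("top");cv2.imwrite("pics/t8.png",b);H=cv2.cvtColor(b,cv2.COLOR_BGR2HSV).astype(int)
m=(H[...,0]>12)&(H[...,0]<32)&(H[...,1]>60)&(H[...,1]<190)&(H[...,2]>70);m[:,:120]=0;m[:,320:]=0;print(blobs(m,60))
smooth(at(LB,-.005,.15,-6),16)
```

```text
scoop [0.5683 0.05   0.153 ] yaw,pitch,roll [-0.4475 -6.1627  0.0225] q [ 0.1113 -0.6049  2.4712 -0.1476  0.5638  1.7854] F [ 0.7469  1.1785 -1.5055] 21.7
ball expected top [224.5066 163.6007]
[((np.float64(149.5), np.float64(161.1)), [140, 152, 20, 19, 301]), ((np.float64(225.0), np.float64(163.6)), [214, 153, 23, 22, 386]), ((np.float64(254.4), np.float64(163.4)), [245, 154, 20, 20, 304])]
[-0,-0.001,0,-0.003,-0,-0.003,0],
[-0.002,-0.005,0.002,-0.014,-0,-0.012,0],
[-0.003,-0.012,0.004,-0.03,-0,-0.026,0],
[-0.006,-0.021,0.007,-0.052,-0,-0.045,0],
[-0.009,-0.031,0.01,-0.079,-0,-0.068,0],
[-0.012,-0.044,0.014,-0.109,-0,-0.095,0],
[-0.015,-0.057,0.018,-0.142,-0,-0.124,0],
[-0.018,-0.07,0.022,-0.177,-0,-0.154,0],
[-0.022,-0.084,0.026,-0.211,-0,-0.184,0],
[-0.025,-0.098,0.029,-0.244,-0,-0.213,0],
[-0.027,-0.11,0.032,-0.275,-0,-0.24,0],
[-0.03,-0.121,0.035,-0.302,-0,-0.263,0],
[-0.031,-0.13,0.037,-0.323,-0,-0.282,0],
[-0.033,-0.137,0.039,-0.34,-0,-0.296,0],
[-0.033,-0.141,0.04,-0.35,-0,-0.305,0],
[-0.034,-0.142,0.04,-0.353,-0,-0.308,0],
```

The second dumpling is seated: image (225.0,163.6), expected (224.5,163.6). The near compartment is closer to the base, so I'll pour across it (heading 116.4°, handle toward -y), which keeps the wrist well within reach.

```bash
cat >> m.py <<'E'
YB=116.4; UY=np.array([np.cos(np.radians(YB)),np.sin(np.radians(YB)),0])
def bt(s,z,p): return (LB+s*UY+[0,0,z],YB,p)
E
python3 - <<'E'
from m import *
smooth(((.555,.10,.165),60,-6),14)
E
```

```text
[-0,0.001,-0,-0.01,0,-0.009,0],
[-0.001,0.002,-0,-0.039,0,-0.034,0],
[-0.002,0.005,-0,-0.087,0,-0.076,0],
[-0.002,0.009,-0.001,-0.15,0,-0.131,0],
[-0.003,0.013,-0.003,-0.225,0,-0.196,0],
[-0.002,0.018,-0.006,-0.309,0,-0.27,0],
[-0.001,0.022,-0.009,-0.398,0,-0.347,0],
[0.001,0.025,-0.014,-0.486,0,-0.424,0],
[0.003,0.028,-0.019,-0.57,0,-0.497,0],
[0.006,0.03,-0.024,-0.645,0,-0.563,0],
[0.008,0.03,-0.028,-0.708,0,-0.618,0],
[0.01,0.031,-0.032,-0.756,0,-0.659,0],
[0.012,0.031,-0.034,-0.785,0,-0.685,0],
[0.012,0.031,-0.035,-0.795,0,-0.694,0],
```

>>> jog_arm:
  rows:
    - [0, 0.001, 0, -0.01, 0, -0.009, 0]
    - [-0.001, 0.002, 0, -0.039, 0, -0.034, 0]
    - [-0.002, 0.005, 0, -0.087, 0, -0.076, 0]
    - [-0.002, 0.009, -0.001, -0.15, 0, -0.131, 0]
    - [-0.003, 0.013, -0.003, -0.225, 0, -0.196, 0]
    - [-0.002, 0.018, -0.006, -0.309, 0, -0.27, 0]
    - [-0.001, 0.022, -0.009, -0.398, 0, -0.347, 0]
    - [0.001, 0.025, -0.014, -0.486, 0, -0.424, 0]
    - [0.003, 0.028, -0.019, -0.57, 0, -0.497, 0]
    - [0.006, 0.03, -0.024, -0.645, 0, -0.563, 0]
    - [0.008, 0.03, -0.028, -0.708, 0, -0.618, 0]
    - [0.01, 0.031, -0.032, -0.756, 0, -0.659, 0]
    - [0.012, 0.031, -0.034, -0.785, 0, -0.685, 0]
    - [0.012, 0.031, -0.035, -0.795, 0, -0.694, 0]
    - [0.012, 0.031, -0.035, -0.795, 0, -0.694, 0]

```text
time: 23.25
tool_pos: [0.5081, 0.0193, 0.2564]
tcp_rot: [2.195, 1.268, -1.001]
wrist_force: [0.4, 0.5, -3.3]
width: 0.216
```

Run:
```python
from m import *
rep()
smooth(bt(-.005,.15,-6),19)
```

```text
scoop [0.5544 0.0999 0.1638] yaw,pitch,roll [59.9802 -5.9488  0.1224] q [-0.4828 -0.1597  2.163   0.7719  1.2243 -0.2649] F [ 0.4136  0.507  -3.3304] 23.25
[0,-0,-0,-0.006,0,-0.003,0],
[0.002,-0,-0.002,-0.021,0,-0.016,0],
[0.004,-0.001,-0.004,-0.046,0,-0.037,0],
[0.008,-0.001,-0.007,-0.08,0,-0.066,0],
[0.012,-0.002,-0.011,-0.121,0,-0.103,0],
[0.018,-0.003,-0.016,-0.169,0,-0.145,0],
[0.024,-0.004,-0.022,-0.223,0,-0.192,0],
[0.031,-0.005,-0.028,-0.281,0,-0.242,0],
[0.039,-0.006,-0.035,-0.342,0,-0.295,0],
[0.048,-0.008,-0.043,-0.403,0,-0.348,0],
[0.056,-0.01,-0.051,-0.464,0,-0.401,0],
[0.065,-0.012,-0.059,-0.522,0,-0.452,0],
[0.073,-0.015,-0.067,-0.575,0,-0.499,0],
[0.08,-0.017,-0.074,-0.624,0,-0.541,0],
[0.087,-0.02,-0.081,-0.665,0,-0.577,0],
[0.092,-0.022,-0.086,-0.699,0,-0.606,0],
[0.096,-0.023,-0.09,-0.723,0,-0.628,0],
[0.099,-0.024,-0.092,-0.739,0,-0.641,0],
[0.1,-0.024,-0.093,-0.744,0,-0.645,0],
```

>>> jog_arm:
  rows:
    - [0, 0, 0, -0.006, 0, -0.003, 0]
    - [0.002, 0, -0.002, -0.021, 0, -0.016, 0]
    - [0.004, -0.001, -0.004, -0.046, 0, -0.037, 0]
    - [0.008, -0.001, -0.007, -0.08, 0, -0.066, 0]
    - [0.012, -0.002, -0.011, -0.121, 0, -0.103, 0]
    - [0.018, -0.003, -0.016, -0.169, 0, -0.145, 0]
    - [0.024, -0.004, -0.022, -0.223, 0, -0.192, 0]
    - [0.031, -0.005, -0.028, -0.281, 0, -0.242, 0]
    - [0.039, -0.006, -0.035, -0.342, 0, -0.295, 0]
    - [0.048, -0.008, -0.043, -0.403, 0, -0.348, 0]
    - [0.056, -0.01, -0.051, -0.464, 0, -0.401, 0]
    - [0.065, -0.012, -0.059, -0.522, 0, -0.452, 0]
    - [0.073, -0.015, -0.067, -0.575, 0, -0.499, 0]
    - [0.08, -0.017, -0.074, -0.624, 0, -0.541, 0]
    - [0.087, -0.02, -0.081, -0.665, 0, -0.577, 0]
    - [0.092, -0.022, -0.086, -0.699, 0, -0.606, 0]
    - [0.096, -0.023, -0.09, -0.723, 0, -0.628, 0]
    - [0.099, -0.024, -0.092, -0.739, 0, -0.641, 0]
    - [0.1, -0.024, -0.093, -0.744, 0, -0.645, 0]
    - [0.1, -0.024, -0.093, -0.744, 0, -0.645, 0]

```text
time: 25.25
tool_pos: [0.5552, 0.149, 0.242]
tcp_rot: [1.241, 2.001, -0.564]
wrist_force: [-0.7, 0.1, -2.3]
width: 0.219
```

Run:
```python
from m import *
rep();S=sc();p=S[:3,:3]@[0,0,.0325]+S[:3,3];print("ball expected top",proj("top",p),LB)
b=imaging.read_camera("top");cv2.imwrite("pics/t9.png",b);H=cv2.cvtColor(b,cv2.COLOR_BGR2HSV).astype(int)
m=(H[...,0]>12)&(H[...,0]<32)&(H[...,1]>60)&(H[...,1]<190)&(H[...,2]>70);m[:,:120]=0;m[:,320:]=0;print(blobs(m,60))
smooth(bt(-.005,.055,-6),7)
```

```text
scoop [0.5138 0.2322 0.1494] yaw,pitch,roll [116.4194  -5.9645  -0.0028] q [-0.1223  0.2871  1.7162  0.5805  1.5827 -0.7113] F [-0.6761  0.0748 -2.2735] 25.25
ball expected top [156.5363 184.1355] [0.511  0.2368 0.    ]
[((np.float64(149.5), np.float64(161.1)), [140, 152, 20, 19, 305]), ((np.float64(158.0), np.float64(183.2)), [147, 172, 23, 23, 393])]
[0.004,-0,0.003,0,0,-0,0],
[0.014,-0,0.012,-0,0,-0,0],
[0.028,-0,0.024,-0,0,-0,0],
[0.044,-0,0.038,-0,0,-0,0],
[0.058,-0,0.05,-0,0.001,-0,0],
[0.068,-0,0.059,-0,0.001,-0,0],
[0.072,-0,0.062,-0,0.001,-0,0],
```

>>> jog_arm:
  rows:
    - [0.004, 0, 0.003, 0, 0, 0, 0]
    - [0.014, 0, 0.012, 0, 0, 0, 0]
    - [0.028, 0, 0.024, 0, 0, 0, 0]
    - [0.044, 0, 0.038, 0, 0, 0, 0]
    - [0.058, 0, 0.05, 0, 0, 0, 0]
    - [0.068, 0, 0.059, 0, 0, 0, 0]
    - [0.072, 0, 0.062, 0, 0.001, 0, 0]
    - [0.072, 0, 0.062, 0, 0.001, 0, 0]

```text
time: 26.1
tool_pos: [0.5543, 0.1493, 0.146]
tcp_rot: [1.242, 2.004, -0.565]
wrist_force: [-0.4, 0.4, -3.2]
width: 0.217
```

Run:
```python
from m import *
rep()
plan([bt(-.005,.022,0),bt(-.021,.0185,25),bt(-.030,.0295,45),bt(-.033,.040,62)],[3,5,6,5])
```

```text
scoop [0.5127 0.2328 0.0536] yaw,pitch,roll [116.3762  -6.097    0.1036] q [-0.1224  0.3815  1.786   0.5865  1.4479 -0.8003] F [-0.4399  0.4215 -3.1589] 26.1
[0.0075,-0.0001,0.0024,-0.001,-0.035,0.001,0],
[0.0152,0,0.0049,-0.001,-0.071,0.001,0],
[0.0231,0.0001,0.0073,-0.001,-0.106,0.001,0],
[0.0224,0.0001,-0.0012,-0.001,-0.194,0.001,0],
[0.0228,0.0001,-0.0097,-0.001,-0.281,0.001,0],
[0.0241,0.0001,-0.0179,-0.001,-0.368,0.001,0],
[0.0263,0.0001,-0.0258,-0.001,-0.455,0.001,0],
[0.0295,0.0001,-0.0333,-0.001,-0.543,0.001,0],
[0.0308,0.0001,-0.0401,-0.001,-0.601,0.001,0],
[0.0325,0.0001,-0.0467,-0.001,-0.659,0.001,0],
[0.0345,0.0001,-0.053,-0.001,-0.717,0.001,0],
[0.0369,0.0001,-0.059,-0.001,-0.775,0.001,0],
[0.0397,0.0001,-0.0648,-0.001,-0.834,0.001,0],
[0.0427,0.0001,-0.0702,-0.001,-0.892,0.001,0],
[0.0466,0.0001,-0.0763,-0.001,-0.951,0.001,0],
[0.0508,0.0001,-0.082,-0.001,-1.01,0.001,0],
[0.0552,0.0001,-0.0873,-0.001,-1.07,0.001,0],
[0.0599,0.0001,-0.0923,-0.001,-1.129,0.001,0],
[0.0648,0.0001,-0.0968,-0.001,-1.189,0.001,0],
```

>>> jog_arm:
  rows:
    - [0.0075, 0, 0.0025, 0, -0.035, 0, 0]
    - [0.015, 0, 0.005, 0, -0.071, 0, 0]
    - [0.023, 0, 0.0075, 0, -0.106, 0, 0]
    - [0.0225, 0, -0.001, 0, -0.194, 0, 0]
    - [0.0225, 0, -0.01, 0, -0.281, 0, 0]
    - [0.024, 0, -0.018, 0, -0.368, 0, 0]
    - [0.0265, 0, -0.026, 0, -0.455, 0, 0]
    - [0.0295, 0, -0.0335, 0, -0.543, 0, 0]
    - [0.031, 0, -0.04, 0, -0.601, 0, 0]
    - [0.0325, 0, -0.0465, 0, -0.659, 0, 0]
    - [0.0345, 0, -0.053, 0, -0.717, 0, 0]
    - [0.037, 0, -0.059, 0, -0.775, 0, 0]
    - [0.0395, 0, -0.065, 0, -0.834, 0, 0]
    - [0.0425, 0, -0.07, 0, -0.892, 0, 0]
    - [0.0465, 0, -0.0765, 0, -0.951, 0, 0]
    - [0.051, 0, -0.082, 0, -1.01, 0, 0]
    - [0.055, 0, -0.0875, 0, -1.07, 0, 0]
    - [0.06, 0, -0.0925, 0, -1.129, 0, 0]
    - [0.065, 0, -0.097, 0, -1.189, 0, 0]
    - [0.065, 0, -0.097, 0, -1.189, 0, 0]

```text
time: 28.1
tool_pos: [0.5015, 0.2552, 0.1609]
tcp_rot: [0.607, 0.984, -0.991]
wrist_force: [-0.3, 0.3, -1.9]
width: 0.219
```

Run:
```python
from m import *
rep()
plan([bt(-.05,.06,62),bt(-.08,.16,45)],[3,5])
```

```text
scoop [0.5239 0.2096 0.0399] yaw,pitch,roll [116.6872  61.9373   0.2743] q [ 0.6995  0.1878  1.9054 -0.4876  1.2115  0.449 ] F [-0.275   0.3282 -1.9393] 28.1
[-0.003,-0.0002,0.0089,-0.001,-0,0.003,0],
[-0.006,-0,0.0178,0,-0.001,0.002,0],
[-0.009,0.0002,0.0267,0.002,-0.001,0.002,0],
[-0.0233,0.0002,0.0488,0.002,0.058,0.002,0],
[-0.0372,0.0001,0.0709,0.002,0.118,0.002,0],
[-0.0507,0.0001,0.0929,0.002,0.177,0.002,0],
[-0.0637,-0,0.1147,0.002,0.236,0.002,0],
[-0.0762,-0.0001,0.1365,0.002,0.296,0.002,0],
```

>>> jog_arm:
  rows:
    - [-0.003, 0, 0.009, 0, 0, 0, 0]
    - [-0.006, 0, 0.018, 0, 0, 0, 0]
    - [-0.009, 0, 0.027, 0, 0, 0, 0]
    - [-0.023, 0, 0.049, 0, 0.058, 0, 0]
    - [-0.037, 0, 0.071, 0, 0.118, 0, 0]
    - [-0.051, 0, 0.093, 0, 0.177, 0, 0]
    - [-0.064, 0, 0.115, 0, 0.236, 0, 0]
    - [-0.076, 0, 0.1365, 0, 0.296, 0, 0]

```text
time: 28.9
tool_pos: [0.5414, 0.1751, 0.2932]
tcp_rot: [0.772, 1.244, -0.915]
wrist_force: [0.5, 0.6, -2.0]
width: 0.219
```

Run:
```python
from m import *
rep()
a=imaging.read_camera("scene");b=imaging.read_camera("top");cv2.imwrite("pics/s10.png",a);cv2.imwrite("pics/t10.png",b)
H=cv2.cvtColor(b,cv2.COLOR_BGR2HSV).astype(int)
m=(H[...,0]>12)&(H[...,0]<32)&(H[...,1]>60)&(H[...,1]<190)&(H[...,2]>70);m[:,:120]=0;m[:,320:]=0
for c,s in blobs(m,60):print(c,s,plane("top",*c,.034),"A",np.linalg.norm((plane("top",*c,.034)-LA)[:2]),"B",np.linalg.norm((plane("top",*c,.034)-LB)[:2]))
o=np.zeros((480,800,3),np.uint8)
o[:,:400]=cv2.resize(a[180:360,250:400],(400,480),interpolation=cv2.INTER_CUBIC)
o[:,400:]=cv2.resize(b[110:260,95:220],(400,480),interpolation=cv2.INTER_CUBIC);cv2.imwrite("pics/c10.png",o)
h=(SH[:3,3]+[0,0,.15],yh,0);print(h)
smooth(((.53,.02,.17),45,20),14)
```

```text
scoop [0.5472 0.1634 0.1626] yaw,pitch,roll [116.3554  44.8586  -0.0385] q [ 0.3724  0.0212  1.7748 -0.1747  1.3329 -0.0483] F [ 0.4707  0.5978 -2.0256] 28.9
(np.float64(254.4), np.float64(163.4)) [245, 154, 20, 20, 305] [ 0.5971 -0.0306  0.034 ] A 0.3100851000561454 B 0.28089539219814935
(np.float64(160.3), np.float64(196.6)) [151, 187, 20, 20, 307] [0.503  0.2536 0.034 ] A 0.09746997708651968 B 0.018574057220699176
(array([ 0.5501, -0.3453,  0.153 ]), np.float64(-20.47550973443531), 0)
[0,0,0.002,0.021,0.005,-0.011,0],
[0.001,-0.002,0.009,0.066,0.021,-0.018,0],
[0.002,-0.007,0.019,0.139,0.047,-0.029,0],
[0.004,-0.014,0.033,0.237,0.081,-0.039,0],
[0.007,-0.023,0.049,0.354,0.121,-0.047,0],
[0.01,-0.035,0.066,0.485,0.165,-0.051,0],
[0.013,-0.049,0.084,0.624,0.209,-0.048,0],
[0.016,-0.064,0.1,0.763,0.251,-0.038,0],
[0.019,-0.079,0.114,0.895,0.289,-0.022,0],
[0.022,-0.093,0.125,1.014,0.32,-0.003,0],
[0.024,-0.105,0.133,1.113,0.344,0.017,0],
[0.026,-0.114,0.139,1.188,0.361,0.034,0],
[0.026,-0.12,0.142,1.234,0.371,0.045,0],
[0.027,-0.121,0.143,1.249,0.374,0.049,0],
```

View pics/c10.png

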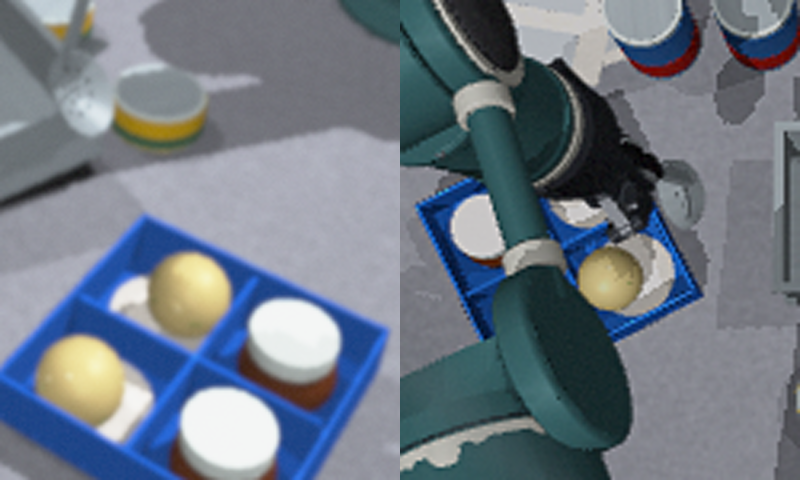

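The picture shows both dumplings down in their lined compartments (left panel (80,378) and (190,295)), with the pots in place. Returning the scoop.

>>> jog_arm:
  rows:
    - [0, 0, 0.002, 0.021, 0.005, -0.011, 0]
    - [0.001, -0.002, 0.009, 0.066, 0.021, -0.018, 0]
    - [0.002, -0.007, 0.019, 0.139, 0.047, -0.029, 0]
    - [0.004, -0.014, 0.033, 0.237, 0.081, -0.039, 0]
    - [0.007, -0.023, 0.049, 0.354, 0.121, -0.047, 0]
    - [0.01, -0.035, 0.066, 0.485, 0.165, -0.051, 0]
    - [0.013, -0.049, 0.084, 0.624, 0.209, -0.048, 0]
    - [0.016, -0.064, 0.1, 0.763, 0.251, -0.038, 0]
    - [0.019, -0.079, 0.114, 0.895, 0.289, -0.022, 0]
    - [0.022, -0.093, 0.125, 1.014, 0.32, -0.003, 0]
    - [0.024, -0.105, 0.133, 1.113, 0.344, 0.017, 0]
    - [0.026, -0.114, 0.139, 1.188, 0.361, 0.034, 0]
    - [0.026, -0.12, 0.142, 1.234, 0.371, 0.045, 0]
    - [0.027, -0.121, 0.143, 1.249, 0.374, 0.049, 0]
    - [0.027, -0.121, 0.143, 1.249, 0.374, 0.049, 0]

```text
time: 30.5
tool_pos: [0.4996, -0.0101, 0.2933]
tcp_rot: [2.013, 0.835, -1.544]
wrist_force: [0.2, 0.1, -1.2]
width: 0.218
```

Run:
```python
from m import *
rep()
smooth((SH[:3,3]+[0,0,.15],yh,0),18)
```

```text
scoop [0.5298 0.0204 0.1693] yaw,pitch,roll [45.0558 20.0552  0.0649] q [-0.2245 -0.2191  2.0054  0.2362  1.223   0.4941] F [ 0.197   0.1214 -1.2382] 30.5
[-0,0.002,0.002,0.008,0.003,0.003,0],
[-0.001,0.007,0.009,0.033,0.011,0.01,0],
[-0.003,0.015,0.019,0.073,0.023,0.022,0],
[-0.005,0.025,0.033,0.128,0.041,0.038,0],
[-0.007,0.038,0.05,0.195,0.062,0.06,0],
[-0.01,0.053,0.069,0.272,0.087,0.087,0],
[-0.013,0.069,0.09,0.357,0.114,0.119,0],
[-0.015,0.085,0.112,0.446,0.142,0.156,0],
[-0.018,0.102,0.133,0.537,0.17,0.197,0],
[-0.02,0.118,0.153,0.627,0.198,0.241,0],
[-0.021,0.134,0.172,0.714,0.223,0.286,0],
[-0.022,0.149,0.189,0.794,0.246,0.331,0],
[-0.023,0.162,0.204,0.865,0.266,0.373,0],
[-0.024,0.174,0.216,0.926,0.282,0.411,0],
[-0.024,0.184,0.226,0.975,0.295,0.443,0],
[-0.024,0.191,0.232,1.011,0.304,0.467,0],
[-0.024,0.196,0.236,1.033,0.309,0.482,0],
[-0.024,0.197,0.238,1.04,0.311,0.488,0],
```

>>> jog_arm:
  rows:
    - [0, 0.002, 0.002, 0.008, 0.003, 0.003, 0]
    - [-0.001, 0.007, 0.009, 0.033, 0.011, 0.01, 0]
    - [-0.003, 0.015, 0.019, 0.073, 0.023, 0.022, 0]
    - [-0.005, 0.025, 0.033, 0.128, 0.041, 0.038, 0]
    - [-0.007, 0.038, 0.05, 0.195, 0.062, 0.06, 0]
    - [-0.01, 0.053, 0.069, 0.272, 0.087, 0.087, 0]
    - [-0.013, 0.069, 0.09, 0.357, 0.114, 0.119, 0]
    - [-0.015, 0.085, 0.112, 0.446, 0.142, 0.156, 0]
    - [-0.018, 0.102, 0.133, 0.537, 0.17, 0.197, 0]
    - [-0.02, 0.118, 0.153, 0.627, 0.198, 0.241, 0]
    - [-0.021, 0.134, 0.172, 0.714, 0.223, 0.286, 0]
    - [-0.022, 0.149, 0.189, 0.794, 0.246, 0.331, 0]
    - [-0.023, 0.162, 0.204, 0.865, 0.266, 0.373, 0]
    - [-0.024, 0.174, 0.216, 0.926, 0.282, 0.411, 0]
    - [-0.024, 0.184, 0.226, 0.975, 0.295, 0.443, 0]
    - [-0.024, 0.191, 0.232, 1.011, 0.304, 0.467, 0]
    - [-0.024, 0.196, 0.236, 1.033, 0.309, 0.482, 0]
    - [-0.024, 0.197, 0.238, 1.04, 0.311, 0.488, 0]
    - [-0.024, 0.197, 0.238, 1.04, 0.311, 0.488, 0]

```text
time: 32.4
tool_pos: [0.4721, -0.3162, 0.2543]
tcp_rot: [-2.609, 0.471, 1.356]
wrist_force: [-0.4, 0.3, -1.9]
width: 0.216
```

Run:
```python
from m import *
rep()
b=SH[:3,3]
plan([(b+[0,0,.15],yh,0),(b+[0.002,0,.10],yh,0),(b+[0.002,0,.03],yh,0),(b+[0.001,0,.012],yh,0)],[1,3,5,3])
a=imaging.read_camera("scene");t=imaging.read_camera("top")
S=sc()
# holes/pocket check in top
p=S[:3,:3]@[0,0,.0025]+S[:3,3];print("pocket",proj("top",p),"tip",proj("scene",S[:3,:3]@[.034,0,.0105]+S[:3,3]))
o=np.zeros((480,800,3),np.uint8)
o[:,:400]=cv2.resize(a[60:180,150:250],(400,480),interpolation=cv2.INTER_CUBIC)
o[:,400:]=cv2.resize(t[130:250,310:410],(400,480),interpolation=cv2.INTER_CUBIC);cv2.imwrite("pics/c11.png",o)
```

```text
scoop [ 0.5497 -0.3451  0.1525] yaw,pitch,roll [-20.4452   0.0138  -0.0023] q [-0.7787 -0.3044  2.2363  0.3844  0.6764  0.9128] F [-0.4333  0.2945 -1.8921] 32.4
[-0.0001,0,-0.0006,0,0,0,0],
[0.0139,-0.0002,0.0084,0,0,0,0],
[0.0279,-0.0005,0.0175,0,0,0,0],
[0.0419,-0.0007,0.0266,0,0,0,0],
[0.0534,-0.0007,0.0346,0,0,0,0],
[0.0648,-0.0007,0.0427,0,0,0,0],
[0.0763,-0.0007,0.0507,0,0,0,0],
[0.0877,-0.0008,0.0587,0,0,0,0],
[0.0992,-0.0008,0.0668,0,0,0,0],
[0.1039,-0.0006,0.0705,0,0,0,0],
[0.1087,-0.0005,0.0742,0,0,0,0],
[0.1134,-0.0004,0.0779,0,0,0,0],
pocket [370.4292 167.6289] tip [169.8076 116.2282]
```

View pics/c11.png

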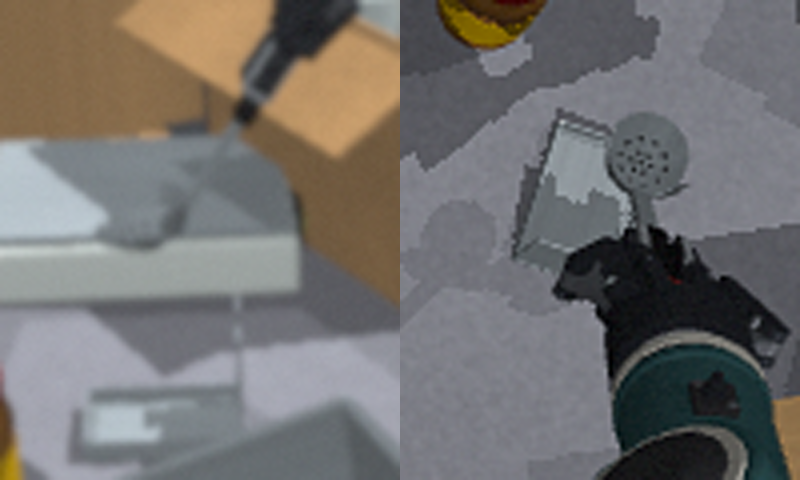

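The bowl's holes are at crop (637,158). The model predicts about (642,150), so the scoop sits a few mm back after the pushing. I'll aim 4 mm forward along the rest's x and lower gently by force.

Run:
```python
from m import *
b=SH[:3,3]+.004*SH[:3,0]
plan([(b+[0,0,.15],yh,0),(b+[0,0,.10],yh,0),(b+[0,0,.03],yh,0),(b+[0,0,.012],yh,0)],[1,3,5,4])
```

```text
[0.0024,0.0001,-0.0036,0.001,-0,0,0],
[0.0161,0.0001,0.006,0.001,-0,0,0],
[0.0297,0.0001,0.0156,0.001,-0,0,0],
[0.0433,0.0001,0.0252,0.001,-0,0,0],
[0.0548,0.0001,0.0332,0.001,-0,0,0],
[0.0662,0,0.0413,0.001,-0,0,0],
[0.0777,0,0.0493,0.001,-0,0,0],
[0.0891,0,0.0574,0.001,-0,0,0],
[0.1006,0,0.0654,0.001,-0,0,0],
[0.1043,0,0.068,0.001,-0,0,0],
[0.108,0,0.0706,0.001,-0,0,0],
[0.1116,0,0.0732,0.001,-0,0,0],
[0.1153,-0,0.0758,0.001,-0,0,0],
```

>>> jog_arm:
  rows:
    - [0.0025, 0, -0.0035, 0, 0, 0, 0]
    - [0.016, 0, 0.006, 0, 0, 0, 0]
    - [0.03, 0, 0.0155, 0, 0, 0, 0]
    - [0.043, 0, 0.025, 0, 0, 0, 0]
    - [0.055, 0, 0.033, 0, 0, 0, 0]
    - [0.066, 0, 0.0415, 0, 0, 0, 0]
    - [0.078, 0, 0.0495, 0, 0, 0, 0]
    - [0.089, 0, 0.0575, 0, 0, 0, 0]
    - [0.1005, 0, 0.0655, 0, 0, 0, 0]
    - [0.1045, 0, 0.068, 0, 0, 0, 0]
    - [0.108, 0, 0.0705, 0, 0, 0, 0]
    - [0.1115, 0, 0.073, 0, 0, 0, 0]
    - [0.1155, 0, 0.076, 0, 0, 0, 0]
    - [0.1155, 0, 0.076, 0, 0, 0, 0]

```text
time: 33.9
tool_pos: [0.476, -0.3175, 0.116]
tcp_rot: [-2.609, 0.471, 1.356]
wrist_force: [0.2, 0.5, -2.4]
width: 0.215
```

>>> jog_arm:
  rows:
    - [0.002, 0, 0.0015, 0, 0, 0, 0]
    - [0.004, 0, 0.003, 0, 0, 0, 0]
    - [0.004, 0, 0.003, 0, 0, 0, 0]

```text
time: 34.2
tool_pos: [0.4757, -0.3172, 0.1107]
tcp_rot: [-2.609, 0.47, 1.357]
wrist_force: [0.5, 0.2, -2.0]
width: 0.215
```

Run:
```python
from m import *
rep(); print("in rest",np.linalg.inv(SH)@sc())
```

```text
scoop [ 0.5533 -0.3461  0.0089] yaw,pitch,roll [-20.431    0.0411   0.0287] q [-0.7744 -0.1034  2.3739  0.6795  0.3796  0.5785] F [ 0.4523  0.204  -1.9531] 34.2
in rest [[ 1.     -0.0008  0.0007  0.0033]
 [ 0.0008  1.     -0.0005  0.0004]
 [-0.0007  0.0005  1.      0.0059]
 [ 0.      0.      0.      1.    ]]
```

No contact yet, 6 mm above home. Carrying on down.

>>> jog_arm:
  rows:
    - [0.0016, 0, 0.0012, 0, 0, 0, 0]
    - [0.0032, 0, 0.0023, 0, 0, 0, 0]
    - [0.0032, 0, 0.0023, 0, 0, 0, 0]

```text
time: 34.5
tool_pos: [0.4768, -0.3182, 0.1087]
tcp_rot: [-2.612, 0.472, 1.353]
wrist_force: [-2.1, 2.0, 5.4]
width: 0.218
```

>>> jog_arm:
  rows:
    - [0.0012, 0, 0.0009, 0, 0, 0, 0]
    - [0.0025, 0, 0.0017, 0, 0, 0, 0]
    - [0.0025, 0, 0.0017, 0, 0, 0, 0]

```text
time: 34.8
tool_pos: [0.4782, -0.3194, 0.1081]
tcp_rot: [-2.615, 0.474, 1.348]
wrist_force: [-4.8, 3.6, 8.2]
width: 0.223
```

Run:
```python
from m import *
rep(); print("in rest",np.linalg.inv(SH)@sc())
```

```text
scoop [ 0.5564 -0.3487  0.0069] yaw,pitch,roll [-20.4807  -0.3809  -0.0782] q [-0.7744 -0.0936  2.3747  0.711   0.3658  0.5462] F [-4.8326  3.6079  8.1643] 34.8
in rest [[ 1.      0.0001 -0.0066  0.0071]
 [-0.0001  1.      0.0014 -0.001 ]
 [ 0.0066 -0.0014  1.      0.0039]
 [ 0.      0.      0.      1.    ]]
```

Run:
```python
from m import *
plan([(SH[:3,3]+.004*SH[:3,0]+[0,0,.0045],yh,0)],[1])
```

```text
[-0.0023,-0.0009,0.0013,0.001,-0.007,-0.001,0],
```

>>> jog_arm:
  rows:
    - [-0.0015, -0.001, 0.001, 0, -0.007, 0, 0]
    - [-0.0023, -0.001, 0.0013, 0, -0.007, 0, 0]
    - [-0.0023, -0.001, 0.0013, 0, -0.007, 0, 0]
    - [-0.0023, -0.001, 0.0013, 0, -0.007, 0, 35]
    - [-0.0023, -0.001, 0.0013, 0, -0.007, 0, 35]
    - [-0.0023, -0.001, 0.0013, 0, -0.007, 0, 40]
    - [-0.0023, -0.001, 0.0013, 0, -0.007, 0, 60]
    - [-0.0023, -0.001, 0.0013, 0, -0.007, 0, 100]
    - [-0.0023, -0.001, 0.0013, 0, -0.007, 0, 100]
    - [-0.0023, -0.001, 0.0013, 0, -0.007, 0, 100]
    - [-0.0023, -0.001, 0.0013, 0, -0.007, 0, 100]

```text
time: 35.9
tool_pos: [0.4763, -0.3176, 0.1093]
tcp_rot: [-2.61, 0.473, 1.357]
wrist_force: [-0.1, 0.1, 0.7]
width: 1.002
```

>>> jog_arm:
  rows:
    - [-0.015, 0, 0, 0, 0, 0, 100]
    - [-0.03, 0, 0, 0, 0, 0, 100]
    - [-0.06, 0, 0, 0, 0, 0, 100]
    - [-0.09, 0, 0, 0, 0, 0, 100]
    - [-0.12, 0, 0, 0, 0, 0, 100]
    - [-0.14, 0, 0, 0, 0, 0, 100]
    - [-0.14, 0, 0, 0, 0, 0, 100]

```text
time: 36.6
tool_pos: [0.4014, -0.2905, 0.2276]
tcp_rot: [-2.616, 0.478, 1.352]
wrist_force: [0.5, 0.2, -0.3]
width: 1.004
```

Run:
```python
from m import *
print(monitor.read_state()["tool_pos"],monitor.read_state()["wrist_force"])
a=imaging.read_camera("scene");t=imaging.read_camera("top");cv2.imwrite("pics/s12.png",a);cv2.imwrite("pics/t12.png",t)
o=np.zeros((480,800,3),np.uint8)
o[:,:400]=cv2.resize(a[80:200,150:250],(400,480),interpolation=cv2.INTER_CUBIC)
o[:,400:]=cv2.resize(t[130:250,310:410],(400,480),interpolation=cv2.INTER_CUBIC);cv2.imwrite("pics/c12.png",o)
H=cv2.cvtColor(t,cv2.COLOR_BGR2HSV).astype(int);h,s,v=H[...,0],H[...,1],H[...,2]
r=((h<6)|(h>174))&(s>150)&(v>90);r[:190]=0;tr=blobs(r,8)
H=cv2.cvtColor(a,cv2.COLOR_BGR2HSV).astype(int);h,s,v=H[...,0],H[...,1],H[...,2]
r=((h<6)|(h>174))&(s>150)&(v>90);r[:100]=0;r[145:]=0;r[:,:180]=0;r[:,260:]=0;sr=blobs(r,8);print(tr,sr)
if tr and sr: print(tri(tr[0][0],sr[0][0]),"before [.4378 -.3035 .1535]")
m0=cv2.imread("pics/top0.png")
for n,(x0,y0,x1,y1) in dict(cans=(150,95,225,140),tins=(215,215,310,255),jar=(315,100,355,145),tray=(95,140,195,240)).items():
    print(n,(np.abs(m0[y0:y1,x0:x1].astype(int)-t[y0:y1,x0:x1]).max(2)>60).sum())
```

```text
[ 0.4014 -0.2905  0.2276] [ 0.4994  0.187  -0.2609]
[((np.float64(358.1), np.float64(208.6)), [354, 206, 9, 7, 37])] [((np.float64(226.5), np.float64(117.2)), [225, 115, 4, 5, 13])]
(array([ 0.4387, -0.3041,  0.1548]), np.float64(0.0004120207054973711)) before [.4378 -.3035 .1535]
cans 0
tins 0
jar 13
tray 558
```

View pics/c12.png

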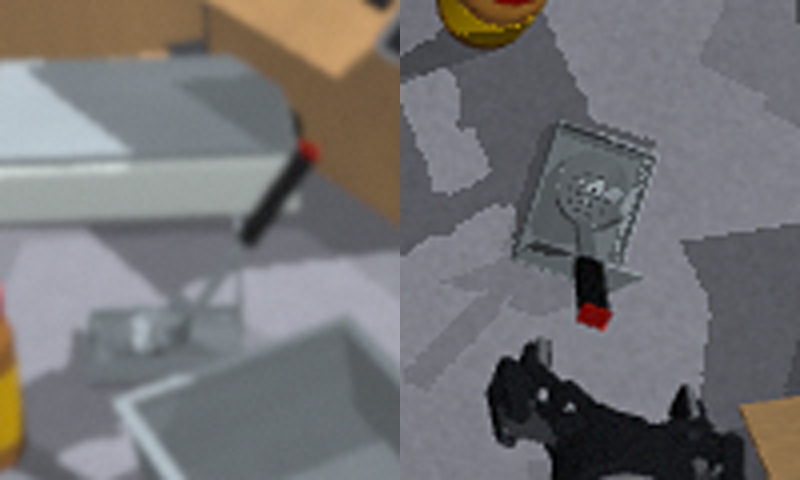

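The scoop is back in its rest: bowl at (588,190) as at the start, red end within 1.7 mm of its first position, gripper clear. One last dumpling check, then I hand in.

Run:
```python
from m import *
from workcell import finish_job
b=cv2.imread("pics/t12.png");H=cv2.cvtColor(b,cv2.COLOR_BGR2HSV).astype(int)
m=(H[...,0]>12)&(H[...,0]<32)&(H[...,1]>60)&(H[...,1]<190)&(H[...,2]>70);m[:,:120]=0;m[:,320:]=0
for c,s in blobs(m,60):
    p=plane("top",*c,.034);print(c,s[4],p[:2],"A",np.linalg.norm((p-LA)[:2]).round(3),"B",np.linalg.norm((p-LB)[:2]).round(3))
w=(H[...,1]<60)&(H[...,2]>170);w[:,:100]=0;w[:,190:]=0;w[:150]=0;w[240:]=0;print(blobs(w,100))
print(finish_job())
```

```text
(np.float64(149.5), np.float64(161.1)) 302 [0.6125 0.2868] A 0.017 B 0.113
(np.float64(254.5), np.float64(163.5)) 301 [ 0.5967 -0.0309] A 0.31 B 0.281
(np.float64(160.3), np.float64(196.6)) 310 [0.503  0.2536] A 0.097 B 0.019
[((np.float64(156.5), np.float64(171.0)), [144, 160, 23, 20, 168]), ((np.float64(120.4), np.float64(180.0)), [111, 171, 20, 19, 295]), ((np.float64(134.5), np.float64(208.6)), [125, 199, 20, 20, 310])]
the job is handed in; nothing more can be done
None
```

I moved two dumplings with the scoop, one into each paper-lined compartment, and left the middle one in the pan. The scoop is back in its rest and released, and I handed the job in at about 37 s of the 72 s allowed. The hand-in gave no verdict.

**Last checks, from the cameras:**
- **Dumplings:** they lie about 17 mm and 19 mm from my estimated liner centres (limit 30 mm). The third is where it started.
- **Scoop:** its red grip end is within 2 mm of where it was at the start, the stem is in the notch and the gripper is clear.
- **Pots, cans and tins:** the pots sit at the same pixels as before. The can and tin regions show no change between the first and last pictures.

**Two readings that did not match:**
- **Scoop slip:** while scooping, the scoop slipped a few mm in the grip. It met the rest about 4 mm higher than my model predicted. I eased off, let go, and it settled back into place.
- **Jar:** 13 pixels changed around the jar, and I did not look into why. It looks the same in the part of the last picture that shows it, and the arm did not go near it.

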